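Pack the bracket and the battery block into the fitted case

TASK

Pack the blue angle bracket and the black battery block into the small plywood case so that both lie right down and level: the bracket flat on the case floor with the tip of its foot under the yellow lip and its upright at the other end, and the battery, terminals up, flat on the bracket's foot between the lip and the upright. The bracket lies on its side: first stand it upright on its foot on the worktop and let go of it, then take it again and pack it; they only fit with the bracket in before the battery. Leave the mug and the spray bottle where they are.

Things in the scene. Friction and masses are not known exactly. Their poses are not given: they have to be found in the camera images.
- case: plywood case base, fixed, outside 144 (x) x 73 (y) x 44 mm high, origin under its centre, z up. Centred cavity 124 (x) x 53 (y) mm, open above; its floor is 8 mm and its rim 44 mm above the origin, 3 mm chamfer round the mouth. The lip is at its -x end, the end nearer the robot (yaw within 17 degrees). A steel lug 4 mm thick stands out 15 mm from the middle of each long side
- case_lip (a point): lower free edge of the fixed yellow lip that bridges the whole width of the cavity at its -x end: the lip spans x = -62 to -40 mm and 28 to 38 mm above the case origin (20 mm free beneath it). The bracket's foot is longer than the mouth beside the lip: it goes in tilted about 30 degrees, tip low and under the lip, the upright end let down last
- bracket: blue L bracket, 0.3 to 0.45 kg. In its frame (z up when it stands): foot 120 (x) x 48 (y) x 12 mm, origin at the middle of the foot's underside, upright at the +x end. At the start it lies on its side on the worktop, y axis up, upright at the end away from the robot, z axis level to the robot's right (yaw within 23 degrees). Packed: x along the case's x, play 2 mm each way in x, 2.5 mm in y
- upright_top (a point): middle of the top end of the bracket's upright, which is 14 mm thick (bracket x = 46 to 60 mm), 48 mm wide (y) and ends 78 mm above the foot's underside. The bracket's centre of mass is at x = 20, z = 21 mm: rolled up about the foot's long edge by more than 50 degrees from lying, it falls onto its foot by itself
- foot_tip (a point): middle of the lower edge of the foot's free end (bracket x = -60 mm), the end that goes under the lip
- battery: black battery block with an orange band, 82 (x) x 50 (y) x 56 mm high, 0.3 to 0.65 kg, origin under its centre, two 4 mm brass terminals on top; upright at the start. Lowest 4 mm are 2 mm smaller on each side. Either way round will do. Packed, its underside is 20 mm above the case origin, on the foot; play 3 mm in all across the case, 2 to 6 mm along it, between lip and upright
- mug: white mug, 78x110x97 mm; origin at its base; a bystander
- spray_bottle: teal spray bottle with yellow head, 60x122x249 mm; origin at its base; a bystander

How it is judged (in metres and radians):
On the way, in this order (a step that is already met when the one before it is completed fails the run):
1. the bracket stands upright on its foot on the worktop, let go (angle between bracket's own z axis and vertical below 0.08 rad and height (world z) of bracket below 0.005 m and contact force between bracket and the fingers below 0.1 N), for 0.2 s.
2. the bracket lies level on the case floor, foot under the lip (x of bracket in the frame of case between -0.006 and 0.006 m and y of bracket in the frame of case between -0.006 and 0.006 m and z of bracket in the frame of case below 0.0115 m and angle between bracket's own z axis and vertical below 0.06 rad and angle between the x axis of bracket and the x axis of case, either way round below 0.12 rad), for 0.2 s.
At the end, for the whole second after the job is handed in: The bracket is level (3.4 degrees) on the case floor (3.5 mm), within 6 mm of centred, foot under the lip; the battery stands level (3.4 degrees), terminals up, on the bracket's foot (4 mm) between lip and upright; both at rest (all of step 2 and x of battery in the frame of case between -0.006 and 0.012 m and y of battery in the frame of case between -0.005 and 0.005 m and z of battery in the frame of case between 0.016 and 0.024 m and angle between battery's own z axis and vertical below 0.06 rad and linear speed of each of bracket, battery below 0.02 m/s); the robot touches nothing.
It fails at once if the mug is moved by more than 30 mm (distance of mug from where it was at the start of the episode above 0.03 m).
It fails at once if the spray bottle is moved by more than 30 mm (distance of spray_bottle from where it was at the start of the episode above 0.03 m).
It also fails if it takes over 69 s, if anything falls off the work surface, if the arm or the gripper's body presses on something with over 40 N, if the wrist force passes 120 N, or if a joint passes its speed limit or range.

ROBOT

A 6-joint arm with a two-finger parallel gripper is mounted at the origin on the work surface; the furniture and walls round the work are solid. World frame = base frame: x ahead of the robot, y to its left, z up, the work surface at z = 0. Lengths are in mm, angles in rad, forces in N, time in s.
With the tool pointing down it reaches from about 325 to 750 mm from the base axis. Payload 7.6 kg.
Tool frame: the origin (TCP) lies midway between the tips of the shut fingers; the grasp point (between the pads) lies 19 mm behind it; z points along the fingers, y is the line along which they close (so a half turn about z gives the same grasp; the last joint's range is limited). The gripper opens to 85 mm and grips with 20 to 120 N. Pads are 22 mm wide; open, the fingers measure 114 mm over their backs; the gripper's body (76 mm by 85 mm) begins 54 mm behind the grasp point. The pads swing forward as they close: fully open they stand 13 mm farther back than shut.
Start: joints at [-1.207, 0.052, 1.401, -0, 1.689, -0.07], TCP at [220.695, -476.382, 231.323] pointing down, gripper open.
Joint ranges: [-2.9, 2.9], [-0.91, 2.17], [0.12, 2.37], [-1.06, 4.2], [0.26, 2.73], [-2.93, 2.93]. Speed limits (rad/s): [2.57, 2.57, 3.01, 3.14, 3.14, 3.14].

INTERFACE

Orientations are given as a unit quaternion [x, y, z, w].
In Python, from station import robot gives the robot as it stands.
- The arm moves only by the shell command python3 jog.py [FORCE], which reads ROWS from standard input. ROWS is 1 to 10 rows, parted by semicolons, with the numbers parted by spaces; each row has 7 numbers: dx, dy, dz in mm, then a rotation vector rx, ry, rz in rad, then the finger opening in mm; each row shifts and turns the commanded pose from where the row before left it, along the tool's axes as they then stand; what a row does not reach is not made up. A row lasts 1/12 s, in which the tool goes at most 41.7 mm and 0.125 rad, less where a joint would pass 70% of its speed; a pose out of reach is approached as far as the arm can. The fingers move at their own pace and stop on an object; FORCE is the grip in N (left out, the last holds). Time passes only in rows, so rows that do not move let the fingers close. It prints the time, the measured TCP pose, the force, the opening and the grip force at its end. Input that does not fit is refused with a message, and nothing moves.
- robot.observe(): the state, without advancing time (a new reading comes with each control period).
- robot.camera(name): name is "side" or "top" or "wrist"; returns a dict with "image" (400x640x3 uint8, red, green, blue), "vertical_fov" (degrees; the focal length in pixels is half the picture's height over the tangent of half this angle, whatever the lens; pixels are square), "cx", "cy" (the principal point, pixels), "k1" (the pictures are not rectified: a ray, as slopes to the right and down, at radius r is drawn at 1 + k1 r^2 times it, then the intrinsics apply), "position" and "rotation" of the camera in the world; the wrist camera has in their place "T_tool_cam" (4x4, takes a point from camera to tool coordinates, whose origin is the TCP and whose axes are the flange's). Camera axes: x right, y down, z forward; pixel columns grow to the right and rows downward; lengths in mm; the calibration is good to about 2 mm. A picture is of the moment at which its call begins: read the wrist's pose just before it. There is no depth.
- robot.sign_off(): hands the job in; it is judged then, once.
The state is a dict: "clock": time; "joints": joint angles; "qvel": joint speeds; "joint_efforts": joint torques, N m; "tool_pos": TCP position; "tcp_rot": TCP orientation; "contact_force": force on the tool from outside, world axes, zero at the start; "wrist_torque": the same for the moment, N m; "width": finger opening in mm; "grip_force": force on a finger pad.
Only numpy, scipy, OpenCV 4.12 (cv2) and the standard library are available. Lean on these libraries where they do the work, as an engineer would, in place of code of your own. Each camera call takes 0.05 s, during which the arm holds its last target. There are 200 camera calls.

## Working session

There is one attempt and no reset: what is moved stays moved. The work goes in short steps, Python scripts to look and compute and a shell command to move; the robot and the scene stay as the last step left them, time stands still between calls to the robot, and variables do not carry over. Pictures are saved under pics/ and viewed, at most 10 in all, crops included, and the job is handed in when it is done.

```bash
ls; mkdir -p pics; python3 - <<'E'
from station import robot
import cv2,pickle
d={}
for n in("side","top"):
    c=robot.camera(n); d[n]=c
    cv2.imwrite(f"pics/{n}0.png",c["image"][...,::-1])
    print(n,{k:v for k,v in c.items() if k!="image"})
pickle.dump(d,open("c0.pkl","wb"))
print(robot.observe())
E
```

```text
jog.py
pics
station.py
side {'vertical_fov': 53.671448610192265, 'cx': 318.27857025353075, 'cy': 198.32261977158294, 'k1': -0.06868550291683603, 'position': array([462.49940733, 739.04225964, 718.7070447 ]), 'rotation': array([-0.03085156,  0.90043189, -0.43350435,  0.01856265])}
top {'vertical_fov': 42.3697525269701, 'cx': 322.14063116168563, 'cy': 203.98761528170746, 'k1': 0.04280134428190114, 'position': array([ 270.17870101,  -76.27814144, 1616.90063643]), 'rotation': array([ 0.71385915, -0.69526044,  0.05967798, -0.05879256])}
{'clock': 0.1, 'joints': array([-1.20733823e+00,  5.27893782e-02,  1.40162935e+00,  7.99415346e-06,
        1.68860443e+00, -7.03159539e-02]), 'qvel': array([-2.69328934e-05, -2.11153690e-03, -2.20693563e-03, -1.92631649e-04,
        1.68433765e-03,  8.33258457e-05]), 'joint_efforts': array([ 3.11539761e-04, -3.82582283e+01, -3.60986674e+01, -6.90059960e-05,
        4.73996275e-03,  2.68079617e-05]), 'tool_pos': array([ 220.57520746, -476.11646856,  230.54537729]), 'tcp_rot': array([ 9.76571713e-01,  2.15191028e-01, -1.00533102e-04, -7.08162277e-04]), 'contact_force': array([ 0.9181135 ,  0.27255875, -0.4676613 ]), 'wrist_torque': array([ 0.00187183, -0.03162714,  0.04460853]), 'grip_force': 0.0, 'width': 85.32682800291349}
```

View pics/top0.png

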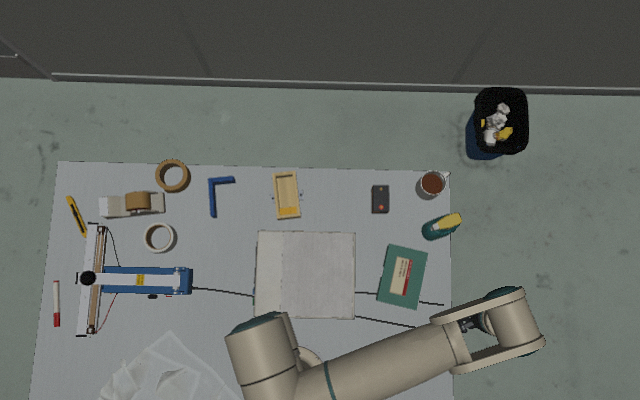

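View pics/side0.png

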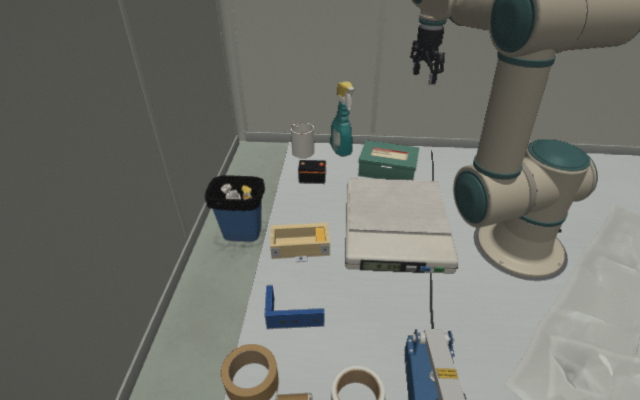

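The top view shows the bracket at about (215,195), the case at (287,195) with its lip at the bottom end, the battery at (380,198), the mug at (432,183) and the bottle at (440,227). The side view shows the bracket at (290,310), the case at (300,240) and the battery at (313,170).

```bash
cat > h.py <<'E'
import numpy as np,cv2,pickle
from scipy.spatial.transform import Rotation as R
from station import robot
def cam(n):
    s=robot.observe(); c=robot.camera(n)
    if n=="wrist":
        T=np.array(c["T_tool_cam"]); Rt=R.from_quat(s["tcp_rot"]).as_matrix()
        c["C"]=Rt@T[:3,3]+s["tool_pos"]; c["M"]=Rt@T[:3,:3]
    else: fix(c)
    return c
def fix(c):
    c["C"]=np.array(c["position"]); c["M"]=R.from_quat(c["rotation"]).as_matrix() if np.size(c["rotation"])==4 else np.array(c["rotation"])
def K(c):
    f=200/np.tan(np.radians(c["vertical_fov"])/2)
    return np.array([[f,0,c["cx"]],[0,f,c["cy"]],[0,0,1.]]),np.array([c["k1"],0,0,0,0.])
def rays(c,px):
    k,d=K(c); p=cv2.undistortPoints(np.float64(px).reshape(-1,1,2),k,d)[:,0]
    return np.c_[p,np.ones(len(p))]@c["M"].T
def plane(c,px,z):
    r=rays(c,px); return c["C"]+r*((z-c["C"][2])/r[:,2])[:,None]
def proj(c,P):
    k,d=K(c); q=(np.atleast_2d(P)-c["C"])@c["M"]
    return cv2.projectPoints(q,np.zeros(3),np.zeros(3),k,d)[0][:,0]
def tri(obs): # [(cam,px),...] -> point, residual mm
    A=np.zeros((3,3));b=np.zeros(3);L=[]
    for c,p in obs:
        r=rays(c,[p])[0]; r/=np.linalg.norm(r); Q=np.eye(3)-np.outer(r,r); A+=Q;b+=Q@c["C"];L.append((Q,c["C"]))
    X=np.linalg.solve(A,b); return X,[float(np.linalg.norm(Q@(X-C))) for Q,C in L]
def blobs(img,lo,hi,amin=60):
    h=cv2.cvtColor(img,cv2.COLOR_RGB2HSV); m=cv2.inRange(h,np.array(lo),np.array(hi))
    m=cv2.morphologyEx(m,cv2.MORPH_OPEN,np.ones((2,2),np.uint8))
    cs=cv2.findContours(m,cv2.RETR_EXTERNAL,cv2.CHAIN_APPROX_NONE)[0]
    return m,sorted([c for c in cs if cv2.contourArea(c)>amin],key=cv2.contourArea)[::-1]
E
python3 - <<'E'
from h import *
d=pickle.load(open("c0.pkl","rb"))
for n in d: fix(d[n])
t=d["top"]
for n,(u,v,z) in dict(foot_end=(213,216,48),corner=(210,179,48),uptop=(234,180,48),caseNL=(276,218,44),caseNR=(300,216,44),caseFL=(274,174,44),caseFR=(297,173,44),batt=(380,198,56),mug=(432,183,90),scaleNL=(256,231,50),scaleFR=(355,233,50)).items(): print(n,plane(t,[(u,v)],z)[0].round())
# heights by two views
for nm,a,b in (("bracket uptop",(234,180),(269,288)),("scale corner",(355,233),(347,181))): print(nm,tri([(t,a),(d["side"],b)]))
c=cam("wrist"); print(c["T_tool_cam"],c["vertical_fov"],c["C"],c["M"])
E
```

```text
foot_end [490. 258.  48.]
corner [605. 275.  48.]
uptop [604. 201.  48.]
caseNL [489.  66.  44.]
caseNR [497.  -8.  44.]
caseFL [627.  78.  44.]
caseFR [633.   6.  44.]
batt [ 558. -252.   56.]
mug [ 602. -405.   90.]
scaleNL [447. 125.  50.]
scaleFR [ 448. -177.   50.]
bracket uptop (array([609.74100628, 202.90667443,  35.26436393]), [2.9745302585369866, 2.974530258537164])
scale corner (array([ 449.3308753 , -177.23103931,   53.1024493 ]), [1.228188184467465, 1.2281881844674585])
[[ 1.00956984e-03 -9.60816993e-01 -2.77181685e-01  7.17847406e+01]
 [ 9.99999364e-01  1.10932583e-03 -2.03079497e-04  4.09581059e-01]
 [ 5.02607035e-04 -2.77181304e-01  9.60817502e-01 -1.42869586e+02]
 [ 0.00000000e+00  0.00000000e+00  0.00000000e+00  1.00000000e+00]] 63.64070248581698 [ 285.95539253 -446.5084827   373.42201646] [[ 0.42121435 -0.87122637 -0.25207753]
 [-0.90695907 -0.40520848 -0.11502756]
 [-0.00192891  0.27707526 -0.96084628]]
```

```bash
python3 - <<'E'
from h import *
E=lambda a,t:R.from_euler(a,t)
s=robot.observe(); j=s["joints"]
def ori(j,s4): return E('z',j[0])*E('y',j[1]+j[2])*E('z',s4*j[3])*E('y',j[4])*E('z',j[5])*E('z',np.pi/2)
print((ori(j,1).inv()*R.from_quat(s["tcp_rot"])).magnitude())
# target: tool down with y=-/+x world, yaw psi, tilted th about -x
for sg in(-1,1):
  for psi in (0,):
    for th in (0,50,60,70,80):
      for phi in (1.4,1.8):
        x=np.array([0,sg,0.]);y=np.array([sg,0,0.]);M=np.c_[x,y,[0,0,-1.]]
        T=E('z',psi)*E('x',-np.radians(th))*R.from_matrix(M)
        W=(E('z',.35)*E('y',phi)).inv()*T*E('z',-np.pi/2)
        print(sg,th,phi,W.as_euler('ZYZ').round(2))
E
```

```text
4.362398986950564e-16
-1 0 1.4 [ 0.    1.74 -2.79]
-1 0 1.8 [ 0.    1.34 -2.79]
-1 50 1.4 [-0.89  1.95 -3.05]
-1 50 1.8 [-0.81  1.68 -2.74]
-1 60 1.4 [-1.07  1.96 -3.12]
-1 60 1.8 [-0.97  1.75 -2.76]
-1 70 1.4 [-1.26  1.96  3.09]
-1 70 1.8 [-1.14  1.81 -2.8 ]
-1 80 1.4 [-1.45  1.94  3.02]
-1 80 1.8 [-1.31  1.86 -2.84]
1 0 1.4 [-0.    1.74  0.35]
1 0 1.8 [0.   1.34 0.35]
1 50 1.4 [-0.89  1.95  0.09]
1 50 1.8 [-0.81  1.68  0.4 ]
1 60 1.4 [-1.07  1.96  0.02]
1 60 1.8 [-0.97  1.75  0.38]
1 70 1.4 [-1.26  1.96 -0.05]
1 70 1.8 [-1.14  1.81  0.34]
1 80 1.4 [-1.45  1.94 -0.12]
1 80 1.8 [-1.31  1.86  0.3 ]
```

```bash
echo '0 0 -10 0 0 -0.1137 85;0 0 -10 0 0 -0.1137 85;0 0 -10 0 0 -0.1137 85;0 0 -10 0 0 -0.1137 85;0 0 -10 0 0 -0.1137 85;0 0 -10 0 0 -0.1137 85;0 0 -10 0 0 -0.1137 85;0 0 -10 0 0 -0.1137 85;0 0 -10 0 0 -0.1137 85;0 0 -10 0 0 -0.1137 85' | python3 jog.py; echo '39 15 0 0 0 0 85;39 15 0 0 0 0 85;39 15 0 0 0 0 85;39 15 0 0 0 0 85;39 15 0 0 0 0 85;39 15 0 0 0 0 85;39 15 0 0 0 0 85;39 15 0 0 0 0 85;39 15 0 0 0 0 85;39 15 0 0 0 0 85' | python3 jog.py; echo '39 15 0 0 0 0 85;39 15 0 0 0 0 85;39 15 0 0 0 0 85;39 15 0 0 0 0 85;39 15 0 0 0 0 85;20 10 0 0 0 0 85;0 0 0 0 0 0 85' | python3 jog.py
python3 - <<'E'
from h import *
c=cam("wrist");pickle.dump(c,open("w1.pkl","wb"));cv2.imwrite("pics/w1.png",c["image"][...,::-1]);print(robot.observe()["joints"],c["C"])
E
```

```text
clock: 0.98
tool_pos: [220.6, -476.3, 331.5]
tcp_rot: [0.705, 0.709, 0.0, -0.0]
contact_force: [0.1, 0.4, 0.2]
width: 85.0
grip_force: 0.0
clock: 1.82
tool_pos: [370.3, -85.5, 331.3]
tcp_rot: [0.707, 0.707, 0.0, 0.0]
contact_force: [0.8, 0.2, 0.5]
width: 85.0
grip_force: 0.0
clock: 2.4
tool_pos: [455.6, 130.5, 329.8]
tcp_rot: [0.705, 0.709, -0.001, -0.001]
contact_force: [0.1, -0.5, -0.6]
width: 84.8
grip_force: 0.0
[ 1.97345894e-01 -9.25309913e-02  1.34826089e+00 -9.71123423e-05
  1.88814494e+00  1.93897696e-01] [456.96834658 201.10434931 472.69518946]
```

View pics/w1.png

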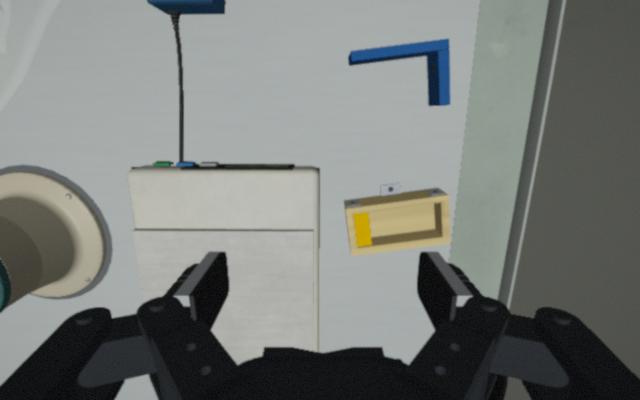

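The wrist view shows the blue L at (350–450, 40–105), with its upright at the right end pointing down to (438,105). The case is at (345–450, 190–255) with its yellow lip at (362,230).

```bash
echo '15 25 20 0 0 0 85;15 25 20 0 0 0 85;15 25 20 0 0 0 85;15 25 20 0 0 0 85;0 0 0 0 0 0 85;0 0 0 0 0 0 85' | python3 jog.py
python3 - <<'E'
from h import *
c=cam("wrist");pickle.dump(c,open("w2.pkl","wb"))
w1=pickle.load(open("w1.pkl","rb"))
for n,w in(("w1",w1),("w2",c)):
    print(n,w["C"].round(1))
    for nm,lo,hi in(("blue",(100,120,40),(125,255,255)),("blueTop",(100,120,120),(125,255,255)),("yel",(20,190,150),(32,255,255)),("wood",(15,60,120),(32,255,255))):
        m,cs=blobs(w["image"],lo,hi,150)
        for k in cs[:3]:
            a=cv2.approxPolyDP(k,3,True)[:,0]
            if a[:,0].min()<300: continue
            print(nm,cv2.contourArea(k),a.tolist())
i=c["image"][0:280,300:640]; cv2.imwrite("pics/w2c.png",cv2.resize(i[...,::-1],None,fx=2.2,fy=2.1,interpolation=cv2.INTER_CUBIC))
E
```

```text
clock: 2.95
tool_pos: [554.9, 186.0, 248.3]
tcp_rot: [0.707, 0.707, -0.003, -0.001]
contact_force: [0.9, -0.9, 1.2]
width: 85.3
grip_force: 0.0
w1 [457.  201.1 472.7]
blue 2084.0 [[449, 104], [448, 41], [352, 53], [351, 64], [427, 55], [431, 105]]
blueTop 1229.5 [[449, 104], [448, 41], [352, 53], [353, 60], [442, 50], [441, 105]]
yel 413.0 [[368, 214], [355, 216], [359, 247], [372, 245]]
wood 4747.5 [[448, 196], [347, 209], [353, 255], [450, 243]]
w2 [557.1 256.9 391. ]
blue 173.5 [[422, 347], [408, 349], [406, 364], [412, 363]]
wood 396.0 [[361, 0], [382, 10], [403, 8], [417, 1]]
```

View pics/w2c.png

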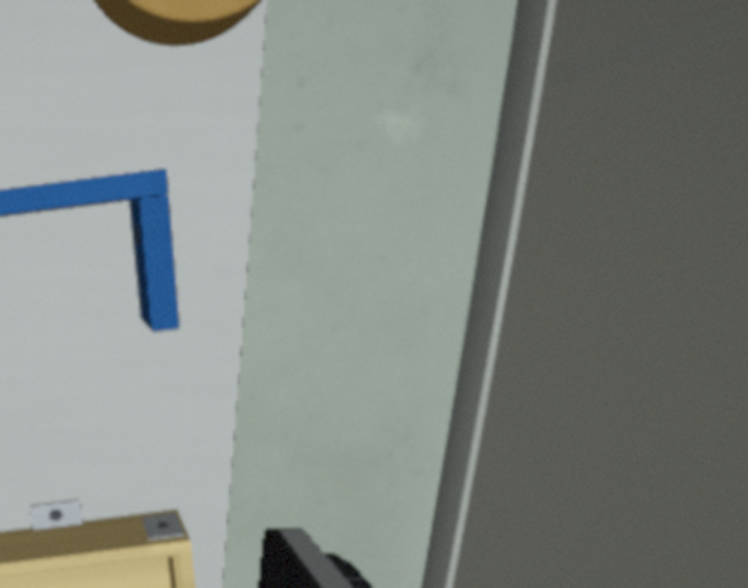

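The crop shows the upright with its outer top corner at about (375,81) in w2 and its tip at (381,156). The table edge lies about 35 mm past it.

```bash
python3 - <<'E'
from h import *
w1,w2=[pickle.load(open(f"w{i}.pkl","rb")) for i in(1,2)]
for w in(w1,w2):
    for nm,lo,hi in(("blue",(100,120,40),(125,255,255)),("top",(100,120,120),(125,255,255)),("yel",(20,190,150),(32,255,255))):
        for k in blobs(w["image"],lo,hi,150)[1][:4]:
            a=cv2.approxPolyDP(k,2.5,True)[:,0]
            if a[:,0].min()<220 or a[:,1].max()>300: continue
            print(nm,a.tolist())
for nm,a,b in(("heel outer",(448.5,40.5),(375.5,81)),("upright tip outer",(449.5,104.5),(381,156))): print(nm,tri([(w1,a),(w2,b)]))
print("table edge",plane(w2,[(300+255/2.2,180/2.1),(300+235/2.2,440/2.1)],0))
for z in (48,): print(plane(w1,[(448.5,40.5),(449.5,104.5),(351.5,52.5),(441,105)],z).round(1),plane(w2,[(375.5,81),(381,156)],z).round(1))
E
```

```text
blue [[449, 104], [448, 41], [352, 53], [351, 64], [427, 55], [431, 105]]
top [[449, 104], [448, 41], [352, 53], [353, 60], [442, 50], [441, 105]]
yel [[368, 214], [355, 216], [359, 247], [372, 245]]
blue [[381, 155], [375, 82], [261, 98], [262, 106], [270, 107], [360, 95], [366, 151], [370, 157]]
top [[381, 155], [375, 82], [261, 98], [262, 106], [270, 107], [364, 94], [370, 157]]
heel outer (array([609.31790973, 280.73354474,  42.87155316]), [0.5026217599362204, 0.5026217599362022])
upright tip outer (array([618.00627803, 204.79642527,  45.29618521]), [0.02983628882742288, 0.02983628882745926])
table edge [[662.17102001 279.19394699   0.        ]
 [662.35614156 129.63484914   0.        ]]
[[607.7 279.4  48. ]
 [617.  204.8  48. ]
 [490.7 264.7  48. ]
 [606.2 204.   48. ]] [[608.3 280.8  48. ]
 [617.5 205.2  48. ]]
```

```bash
echo '7 14 25 0 0 -0.063 60;7 14 25 0 0 -0.063 60;7 14 25 0 0 0 60;7 14 25 0 0 0 60;0 0 25 0 0 0 60;0 0 25 0 0 0 60;0 0 0 0 0 0 60;0 0 0 0 0 0 60' | python3 jog.py
python3 - <<'E'
from h import *
s=robot.observe();M=R.from_quat(s["tcp_rot"]).as_matrix();print(M.round(3),M.T@(np.array([608.4,220,17])-s["tool_pos"]))
E
```

```text
clock: 3.67
tool_pos: [608.4, 218.3, 102.7]
tcp_rot: [0.662, 0.75, 0.0, 0.0]
contact_force: [0.6, -0.7, 0.2]
width: 60.1
grip_force: 0.0
[[-0.125  0.992  0.   ]
 [ 0.992  0.125 -0.   ]
 [-0.     0.    -1.   ]] [ 1.6777933   0.21465065 85.72236773]
```

```bash
echo '1.7 0.2 30 0 0 0 60;0 0 30 0 0 0 60;0 0 25.5 0 0 0 60;0 0 0 0 0 0 10;0 0 0 0 0 0 10;0 0 0 0 0 0 10;0 0 0 0 0 0 10;0 0 0 0 0 0 10' | python3 jog.py 70
```

```text
clock: 4.33
tool_pos: [610.4, 221.3, 20.4]
tcp_rot: [0.661, 0.75, 0.002, 0.002]
contact_force: [-2.3, -1.3, 7.7]
width: 12.9
grip_force: 69.5
```

```bash
echo '0 0 -20 0 0 0 10;0 0 -20 0 0 0 10;-4 -12 -20 0 0 0 10;-4 -12 -20 0 -0.11 0 10;-4 -12 0 0 -0.11 0 10;-4 -12 0 0 -0.11 0 10;-4 -12 0 0 -0.11 0 10;-4 -12 0 0 -0.11 0 10;-4 -12 0 0 -0.11 0 10;0 0 0 0 0 0 10' | python3 jog.py
python3 - <<'E'
from h import *
s=robot.observe();M=R.from_quat(s["tcp_rot"]).as_matrix();print(s["joints"].round(3),M.round(3),np.degrees(np.arccos(-M[2,2])))
E
```

```text
clock: 5.17
tool_pos: [526.3, 185.6, 101.4]
tcp_rot: [0.624, 0.71, -0.216, 0.244]
contact_force: [-0.7, 0.7, -5.9]
width: 12.7
grip_force: 69.2
[ 0.556  0.445  1.326 -0.598  1.666  0.458] [[-0.103  0.992  0.077]
 [ 0.781  0.129 -0.612]
 [-0.616 -0.003 -0.787]] 38.0514726409438
```

```bash
echo '0 0 0 0 -0.11 0 10;0 0 0 0 -0.11 0 10;0 0 0 0 -0.11 0 10;0 0 0 0 -0.11 0 10;0 0 0 0 0 0 10;0 0 0 0 0 0 10' | python3 jog.py
python3 - <<'E'
from h import *
s=robot.observe();M=R.from_quat(s["tcp_rot"]).as_matrix();print(s["joints"].round(3),M.round(3),np.degrees(np.arccos(-M[2,2])))
c=cam("side");cv2.imwrite("pics/s3.png",cv2.resize(c["image"][200:400,180:420,::-1],None,fx=2.5,fy=2.5))
print(M.T@[0,0,-1])
E
```

```text
clock: 5.67
tool_pos: [528.8, 184.1, 101.1]
tcp_rot: [0.564, 0.641, -0.345, 0.39]
contact_force: [1.0, -0.1, -4.1]
width: 12.6
grip_force: 69.4
[ 0.658  0.668  1.217 -0.927  1.864  0.542] [[-0.059  0.992  0.111]
 [ 0.454  0.126 -0.882]
 [-0.889 -0.002 -0.458]] 62.76311152758153
[0.88912022 0.00172685 0.45767046]
```

View pics/s3.png

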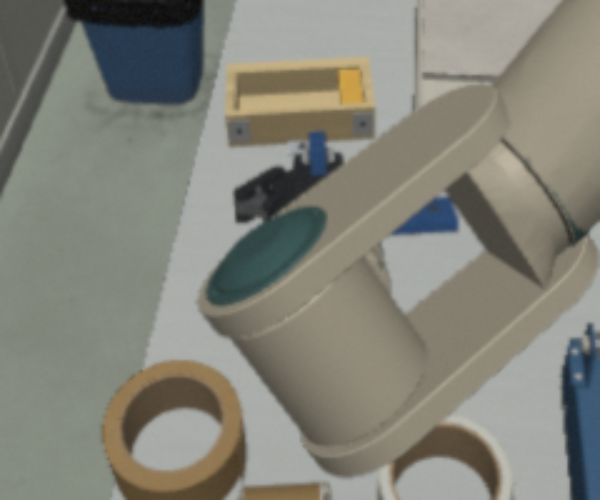

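```bash
echo '8.5 -0.5 8 0 0 0 10;8.5 -0.4 8 0 0 0 10;8.7 -0.4 8.4 0 0 0 10;0 0 0 0 0 0 10' | python3 jog.py
```

```text
clock: 6.05
tool_pos: [527.6, 171.8, 65.2]
tcp_rot: [0.563, 0.64, -0.347, 0.391]
contact_force: [-0.3, -0.4, -5.7]
width: 12.8
grip_force: 69.4
```

```bash
echo '2.2 0 1.2 0 0 0 10;0 0 0 0 0 0 10' | python3 jog.py;echo '2.2 0 1.2 0 0 0 10;0 0 0 0 0 0 10' | python3 jog.py
```

```text
clock: 6.22
tool_pos: [528.6, 173.4, 65.4]
tcp_rot: [0.564, 0.64, -0.346, 0.392]
contact_force: [0.0, -0.1, -4.0]
width: 13.1
grip_force: 69.4
clock: 6.38
tool_pos: [528.8, 173.8, 63.3]
tcp_rot: [0.564, 0.64, -0.345, 0.392]
contact_force: [0.1, -0.0, -4.7]
width: 12.9
grip_force: 69.5
```

```bash
echo '2.7 0 1.4 0 0 0 10;0 0 0 0 0 0 10;0 0 0 0 0 0 10' | python3 jog.py;echo '1.8 0 0.9 0 0 0 10;0 0 0 0 0 0 10;0 0 0 0 0 0 10' | python3 jog.py
```

```text
clock: 6.63
tool_pos: [529.1, 174.0, 62.9]
tcp_rot: [0.564, 0.638, -0.345, 0.393]
contact_force: [-2.4, 1.2, 6.2]
width: 12.8
grip_force: 70.5
clock: 6.88
tool_pos: [529.2, 174.2, 62.7]
tcp_rot: [0.565, 0.638, -0.345, 0.394]
contact_force: [-4.7, 1.9, 15.5]
width: 12.9
grip_force: 71.5
```

```bash
echo '0 0 0 0 0 0 60;0 0 0 0 0 0 60;0 0 -4 0 0 0 60;0 0 -8 0 0 0 60;0 0 -10 0 0 0 60;0 0 -10 0 0 0 60;0 0 0 0 0 0 60' | python3 jog.py
python3 - <<'E'
from h import *
c=cam("side");cv2.imwrite("pics/s4.png",cv2.resize(c["image"][200:400,180:420,::-1],None,fx=2.5,fy=2.5))
c=cam("wrist");cv2.imwrite("pics/w4.png",c["image"][...,::-1]);pickle.dump(c,open("w4.pkl","wb"))
E
```

```text
clock: 7.47
tool_pos: [525.3, 204.2, 74.0]
tcp_rot: [0.564, 0.64, -0.344, 0.393]
contact_force: [0.9, -0.5, -0.2]
width: 60.0
grip_force: 0.0
```

View pics/w4.png

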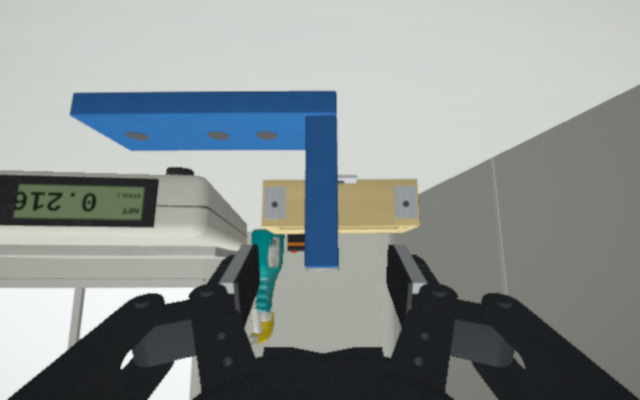

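The tilted wrist view shows the bracket standing on its foot, with the upright (305–338, 115–270) between the open fingers and the case behind it.

```bash
echo '0 0 -30 0 0 0 60;0 0 -30 0 0 0 60;0 0 -30 0 0 0 60;-30 0 -15 0 0.11 0 85;-30 0 -15 0 0.11 0 85;0 0 0 0 0.11 0 85;0 0 0 0 0.11 0 85;0 0 0 0 0.11 0 85;0 0 0 0 0.11 0 85;0 0 0 0 0.11 0 85' | python3 jog.py; echo '0 0 -30 0 0.11 0 85;0 0 -30 0 0.11 0 85;0 0 -20 0 0.105 0 85;0 0 0 0 0 0 85;0 0 0 0 0 0 85;0 0 0 0 0 0 85' | python3 jog.py
python3 - <<'E'
from h import *
s=robot.observe();M=R.from_quat(s["tcp_rot"]).as_matrix();print(s["joints"].round(3),M.round(3))
E
```

```text
clock: 8.4
tool_pos: [515.5, 277.5, 180.9]
tcp_rot: [0.653, 0.74, -0.106, 0.122]
contact_force: [-0.3, -0.8, -0.1]
width: 85.1
grip_force: 0.0
clock: 8.9
tool_pos: [512.9, 295.2, 256.4]
tcp_rot: [0.661, 0.75, -0.003, 0.002]
contact_force: [-1.4, -0.0, -1.1]
width: 84.7
grip_force: 0.0
[ 0.463  0.242  1.142 -0.006  1.762  0.336] [[-0.125  0.992 -0.001]
 [ 0.992  0.125 -0.007]
 [-0.007 -0.002 -1.   ]]
```

```bash
echo '-35 0 0 0 0 0 85;-35 0 0 0 0 0 85;-35 0 0 0 0 0 85;0 0 0 0 0 0 85;0 0 0 0 0 0 85' | python3 jog.py
python3 - <<'E'
from h import *
c=cam("wrist");pickle.dump(c,open("w5.pkl","wb"))
E
echo '-35 25 -10 0 0 0 85;-35 25 -10 0 0 0 85;-10 15 -10 0 0 0 85;0 0 0 0 0 0 85;0 0 0 0 0 0 85' | python3 jog.py
python3 - <<'E'
from h import *
c=cam("wrist");pickle.dump(c,open("w6.pkl","wb"))
a=pickle.load(open("w5.pkl","rb"))
for w in(a,c):
    print(w["C"].round(1))
    for nm,lo,hi in(("blue",(100,120,40),(125,255,255)),("bright",(100,120,120),(125,255,255)),("yel",(20,190,150),(32,255,255)),("wood",(12,60,100),(32,255,255))):
        for k in blobs(w["image"],lo,hi,150)[1][:4]:
            p=cv2.approxPolyDP(k,2.5,True)[:,0]
            if p[:,0].min()<200 : continue
            print(nm,p.tolist())
v=np.hstack([w["image"][:330,160:560] for w in(a,c)])
cv2.imwrite("pics/w56.png",v[...,::-1])
E
```

```text
clock: 9.32
tool_pos: [526.0, 190.5, 256.4]
tcp_rot: [0.662, 0.75, -0.004, 0.001]
contact_force: [1.0, 1.1, 0.2]
width: 84.9
grip_force: 0.0
clock: 9.78
tool_pos: [597.8, 125.1, 286.4]
tcp_rot: [0.661, 0.75, -0.002, 0.001]
contact_force: [-0.9, 0.6, -0.6]
width: 84.9
grip_force: 0.0
[519.1 261.6 398.8]
blue [[231, 134], [234, 171], [318, 171], [319, 183], [330, 183], [328, 133]]
blue [[391, 354], [391, 358], [407, 365], [416, 357]]
bright [[231, 134], [234, 171], [318, 171], [319, 183], [330, 183], [330, 139], [319, 139], [318, 133]]
yel [[290, 275], [292, 308], [307, 308], [305, 275]]
wood [[396, 266], [378, 265], [374, 253], [300, 254], [297, 267], [281, 267], [284, 318], [393, 316]]
wood [[396, 0], [413, 23], [432, 31], [448, 31], [463, 25], [487, 1], [470, 0], [454, 14], [438, 17], [423, 12], [413, 0]]
[590.4 195.9 428.9]
blue [[368, 341], [367, 347], [381, 347], [386, 357], [407, 365], [415, 359], [405, 339], [377, 335]]
yel [[241, 211], [244, 246], [257, 247], [260, 245], [257, 212]]
wood [[344, 202], [327, 201], [325, 194], [253, 196], [248, 203], [232, 203], [236, 255], [343, 254]]
```

View pics/w56.png

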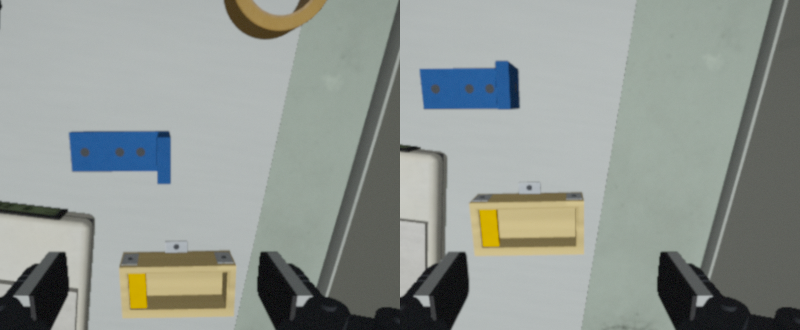

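Both views show the bracket standing. In w5 the upright top is at (318–330, 139–183) and the case rim at (281–396, 266–318), with its lip at the left. The case and bracket are nearly parallel to the tool.

```bash
python3 - <<'E'
from h import *
a,c=[pickle.load(open(f"w{i}.pkl","rb")) for i in(5,6)]
for k in blobs(c["image"],(100,120,40),(125,255,255),150)[1]:
    p=cv2.approxPolyDP(k,2,True)[:,0]
    if p[:,1].max()<200: print("blue6",p.tolist())
for k in blobs(c["image"],(100,120,130),(125,255,255),50)[1]:
    p=cv2.approxPolyDP(k,2,True)[:,0]
    if p[:,1].max()<200: print("bright6",p.tolist())
ra=np.array([(280.5,267),(283.5,318.5),(393.5,317),(396,266)]);rc=np.array([(231.5,203),(235.5,255.5),(343.5,254.5),(344.5,202)])
for p,q in zip(ra,rc): print(tri([(a,p),(c,q)])[0].round(1))
for w,r in((a,ra),(c,rc)):
    P=plane(w,r,44)[:,:2]; ex=(P[2]+P[3]-P[0]-P[1])/2; ey=(P[0]+P[3]-P[1]-P[2])/2
    print(P.round(1).tolist(),"ctr",P.mean(0).round(1),"size",np.linalg.norm(ex),np.linalg.norm(ey),"yaw",np.degrees(np.arctan2(ex[1],ex[0])),np.degrees(np.arctan2(-ey[0],ey[1])))
ya=[(290,275),(292,308.5),(307.5,308.5),(305.5,275)];yc=[(241,211),(244,246.5),(259.5,246.5),(257,212)]
for p,q in zip(ya,yc): print("lip",tri([(a,p),(c,q)])[0].round(1))
ub=np.array([(318,138.5),(319,183.5),(330.5,183.5),(330.5,139)])
P=plane(a,ub,78);print("upright",P.round(1).tolist(),P.mean(0))
print("foot tip corners top z=12",plane(a,[(231,133.5),(234,171.5)],12).round(1))
E
```

```text
blue6 [[277, 70], [268, 63], [257, 63], [255, 70], [181, 71], [185, 108], [279, 107], [278, 91], [275, 87], [278, 86]]
bright6 [[268, 63], [257, 63], [255, 70], [181, 71], [185, 108], [270, 109]]
[490.3  62.1  39.1]
[501.1  -5.9  47.8]
[640.6  13.3  46.8]
[632.1  82.1  40.1]
[[490.5, 64.7], [500.8, -8.9], [641.6, 11.3], [630.8, 83.9]] ctr [565.9  37.8] size 141.8704279844301 73.87104217326578 yaw 8.000879429504135 8.233127797353802
[[491.7, 63.9], [500.3, -7.8], [641.0, 11.9], [631.7, 83.3]] ctr [566.2  37.8] size 141.72344614140232 72.1252282153794 yaw 7.944170887135691 7.128987723091804
lip [503.2  53.5  40.8]
lip [510.1   5.   40.7]
lip [530.1   7.1  39.8]
lip [522.5  52.6  34.8]
upright [[517.5, 228.5, 78.0], [524.0, 183.4, 78.0], [535.7, 184.9, 78.0], [529.8, 229.5, 78.0]] [526.76697995 206.57295141  78.        ]
foot tip corners top z=12 [[414.2 214.7  12. ]
 [420.  169.2  12. ]]
```

```bash
echo '18 -12 33 0 0 -0.004 70;18 -12 33 0 0 0 70;18 -12 33 0 0 0 70;18 -12 33 0 0 0 70;18 -12 33 0 0 0 70;0 0 0 0 0 0 70;0 0 0 0 0 0 70' | python3 jog.py
python3 - <<'E'
from h import *
a,c=[pickle.load(open(f"w{i}.pkl","rb")) for i in(5,6)]
for p,q in(((330.5,139),(268.5,62.8)),((330.5,183.5),(270.5,109)),((231,133.5),(181,70.5)),((234,171.5),(185,108.5))): print(tri([(a,p),(c,q)]))
s=robot.observe();M=R.from_quat(s["tcp_rot"]).as_matrix();print(M.round(3),M.T@(np.array([527,206.7,46])-s["tool_pos"]))
E
```

```text
clock: 10.42
tool_pos: [523.7, 206.2, 119.7]
tcp_rot: [0.658, 0.753, -0.004, 0.001]
contact_force: [0.2, -0.7, 0.1]
width: 70.1
grip_force: 0.0
(array([529.87402027, 229.4263505 ,  76.50889865]), [0.05663869072403865, 0.05663869072400091])
(array([535.77354634, 184.37096519,  76.06379431]), [0.06579860434544807, 0.06579860434543827])
(array([413.53269911, 214.2344529 ,  10.78322481]), [0.4465252982949181, 0.4465252982948722])
(array([420.65592811, 169.85735612,  15.15319868]), [0.20233588460904844, 0.20233588460894378])
[[-0.134  0.991 -0.005]
 [ 0.991  0.134 -0.007]
 [-0.006 -0.005 -1.   ]] [ 0.5416955   3.78521338 73.67126927]
```

```bash
echo '0.5 3.8 25 0 0 0 70;0 0 25 0 0 0 70;0 0 23.5 0 0 0 70;0 0 0 0 0 0 70;0 0 0 0 0 0 8;0 0 0 0 0 0 8;0 0 0 0 0 0 8;0 0 0 0 0 0 8;0 0 0 0 0 0 8' | python3 jog.py 100
python3 - <<'E'
from h import *
s=robot.observe();M=R.from_quat(s["tcp_rot"]).as_matrix();print(s["tool_pos"],M.round(4))
E
```

```text
clock: 11.17
tool_pos: [529.8, 205.5, 50.9]
tcp_rot: [0.66, 0.752, -0.002, 0.001]
contact_force: [-18.4, -2.6, 26.5]
width: 12.5
grip_force: 97.4
[529.75831785 205.50338188  50.91105888] [[-0.1297  0.9915 -0.001 ]
 [ 0.9915  0.1297 -0.0048]
 [-0.0046 -0.0017 -1.    ]]
```

```bash
echo '0 0 -25 0 0 0 8;0 0 -40 0 0 0 8;0 0 -40 0 0 0 8;-34 12 -15 0 0 0 8;-34 12 0 0 0 0 8;-34 12 0 0 0 0 8;-34 12 0 0 0 0 8;-34 12 0 0 0 -0.003 8;0 0 0 0 0 0 8;0 0 0 0 0 0 8' | python3 jog.py
python3 - <<'E'
from h import *
s=robot.observe();M=R.from_quat(s["tcp_rot"]).as_matrix();print(s["tool_pos"],M.round(4))
w=cam("wrist");pickle.dump(w,open("w7.pkl","wb"));cv2.imwrite("pics/w7.png",w["image"][...,::-1])
E
```

```text
clock: 12.0
tool_pos: [612.0, 43.2, 168.8]
tcp_rot: [0.66, 0.751, -0.002, 0.002]
contact_force: [-0.2, 0.3, -4.0]
width: 12.4
grip_force: 98.7
[612.04070045  43.16801726 168.78721192] [[-1.294e-01  9.916e-01 -4.000e-04]
 [ 9.916e-01  1.294e-01 -5.000e-03]
 [-4.900e-03 -1.100e-03 -1.000e+00]]
```

View pics/w7.png

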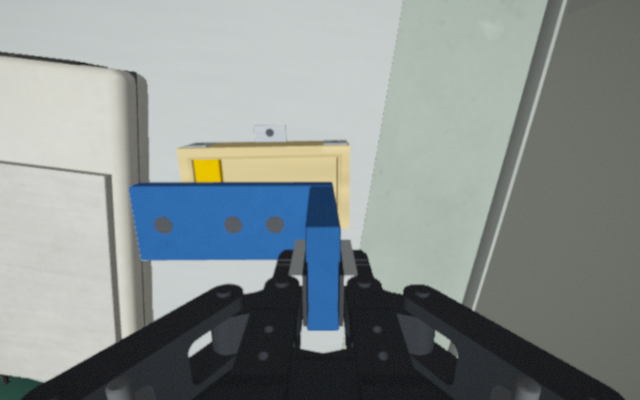

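The wrist view shows the bracket held level by its upright. Its foot runs (131–335, 184–260), over the case whose far rim is at v≈145.

```bash
python3 - <<'E'
from h import *
w=pickle.load(open("w7.pkl","rb"))
b=blobs(w["image"],(100,120,40),(125,255,255),500)[1][0]; print(cv2.approxPolyDP(b,2,True)[:,0].tolist())
T=np.array(w["T_tool_cam"])
k,d=K(w)
def tool(px,zt):
    p=cv2.undistortPoints(np.float64(px).reshape(-1,1,2),k,d)[:,0]; r=np.c_[p,np.ones(len(p))]@T[:3,:3].T
    return T[:3,3]+r*((zt-T[2,3])/r[:,2])[:,None]
print("foot edges in tool (x=y_b)",tool([(131,185),(140,260.5),(280,184),(280,260.5)],39).round(1))
print("upright top",tool([(322,329)],-27).round(1))
for u in(230,260,290): print(u,[tuple(int(x) for x in w["image"][v,u]) for v in range(138,162)])
E
```

```text
[[130, 189], [143, 260], [279, 259], [284, 252], [294, 249], [297, 240], [304, 239], [307, 242], [309, 330], [338, 330], [341, 242], [331, 184], [140, 184]]
foot edges in tool (x=y_b) [[  26.5 -110.6   39. ]
 [ -22.2 -113.    39. ]
 [  27.1  -23.3   39. ]
 [ -21.8  -25.    39. ]]
upright top [[-20.4   1.2 -27. ]]
230 [(200, 205, 205), (200, 205, 204), (198, 203, 202), (187, 191, 186), (162, 158, 144), (139, 129, 99), (131, 120, 82), (130, 118, 79), (145, 132, 91), (185, 170, 122), (213, 197, 149), (220, 204, 155), (221, 206, 155), (221, 206, 157), (221, 206, 155), (221, 205, 155), (222, 207, 158), (219, 204, 153), (212, 197, 145), (206, 190, 139), (208, 192, 141), (214, 199, 149), (220, 206, 156), (219, 205, 156)]
260 [(193, 201, 205), (196, 202, 207), (192, 198, 203), (177, 180, 180), (148, 144, 127), (131, 120, 86), (130, 118, 82), (138, 123, 87), (161, 148, 106), (196, 181, 134), (214, 198, 149), (218, 203, 154), (219, 204, 155), (220, 205, 156), (220, 205, 155), (221, 206, 156), (219, 205, 155), (214, 198, 148), (205, 189, 138), (205, 189, 138), (213, 197, 147), (219, 204, 155), (220, 205, 156), (220, 206, 156)]
290 [(199, 205, 204), (197, 203, 201), (185, 189, 184), (160, 156, 143), (134, 124, 95), (130, 117, 80), (131, 119, 81), (148, 133, 93), (190, 175, 129), (215, 201, 150), (219, 204, 154), (218, 203, 153), (218, 204, 154), (218, 204, 154), (220, 204, 155), (219, 205, 155), (216, 201, 151), (209, 193, 142), (204, 188, 136), (211, 195, 145), (219, 203, 154), (221, 206, 157), (220, 206, 156), (220, 205, 156)]
```

```bash
python3 - <<'E'
from h import *
w=pickle.load(open("w7.pkl","rb"))
a=np.radians(7.8);ex=np.array([np.cos(a),np.sin(a)]);ey=np.array([-ex[1],ex[0]])
P=plane(w,[(230,147.0),(260,146.4),(290,145.8)],44)[:,:2];print((P-[566,37.8])@np.c_[ex,ey]);v=P[2]-P[0];print(np.degrees(np.arctan2(v[1],v[0])))
E
```

```text
[[-28.7428704   36.99245263]
 [ -3.8378352   37.31137693]
 [ 20.97941877  37.6466257 ]]
8.553770476807282
```

```bash
echo '-1.2 1.2 0 -0.1047 0 0 8;0 0 0 -0.1047 0 0 8;0 0 0 -0.1047 0 0 8;0 0 0 -0.1047 0 0 8;0 0 0 -0.1047 0 0 8;0 0 0 0 0 0 8;0 0 0 0 0 0 8' | python3 jog.py
cat > st.py <<'E'
from h import *
a=np.radians(7.8);C=np.array([566,38.3]);ex=np.array([np.cos(a),np.sin(a),0]);ey=np.array([-ex[1],ex[0],0])
def st(tx=0,tz=51):
    s=robot.observe();M=R.from_quat(s["tcp_rot"]).as_matrix();p=s["tool_pos"]
    q=np.array([(p[:2]-C)@ex[:2],(p[:2]-C)@ey[:2],p[2]]); al=np.arcsin(np.clip(M[:,1]@[0,0,1],-1,1))
    ca,sa=np.cos(al),np.sin(al)
    tip=(q[0]-113*ca+tz*sa, q[2]-113*sa-tz*ca)
    print("case TCP",q.round(1),"alpha",np.degrees(al).round(1),"yaw-case",np.degrees(np.arctan2(M[1,1],M[0,1])-a).round(2),"roll",np.degrees(np.arcsin(M[2,0])).round(2),"by",round(q[1]+2.7,1),"tip x,z",np.round(tip,1),"F",s["contact_force"].round(1),"grip",s["grip_force"].round(0))
    return s,M,q
def go(al,xt,zt,by=0,tz=51):
    s,M,q=st(tz=tz);al=np.radians(al);ca,sa=np.cos(al),np.sin(al)
    t=np.array([xt+113*ca-tz*sa,by-2.7,zt+113*sa+tz*ca]); d=t-q
    print("move tool axes (current)",(M.T@(d[0]*ex+d[1]*ey+[0,0,d[2]])).round(1))
E
python3 -c "
from st import *
go(30,-25,9.5)"
```

```text
clock: 12.63
tool_pos: [611.3, 45.1, 168.5]
tcp_rot: [0.636, 0.728, 0.192, 0.17]
contact_force: [0.8, 0.4, -3.9]
width: 12.4
grip_force: 98.8Traceback (most recent call last):
  File "<string>", line 3, in <module>
    go(30,-25,9.5)
    ~~^^^^^^^^^^^^
  File "st.py", line 11, in go
    s,M,q=st(tz=tz);al=np.radians(al);ca,sa=np.cos(al),np.sin(al)
          ~~^^^^^^^
  File "st.py", line 8, in st
    print("case TCP",q.round(1),"alpha",np.degrees(al).round(1),"yaw-case",np.degrees(np.arctan2(M[1,1],M[0,1])-a).round(2),"roll",np.degrees(np.arcsin(M[2,0])).round(2),"by",round(q[1]+2.7,1),"tip x,z",np.round(tip,1),"F",s["contact_force"].round(1),"grip",s["grip_force"].round(0))
                                                                                                                                                                                                                                                                  ^^^^^^^^^^^^^^^^^^^^^
AttributeError: 'float' object has no attribute 'round'
```

```bash
sed -i 's/s\["grip_force"\].round(0)/s["grip_force"]/' st.py; python3 -c "
from st import *
go(30,-25,10)"
```

```text
case TCP [ 45.8   0.6 168.5] alpha 29.7 yaw-case 0.05 roll -0.25 by 3.3 tip x,z [-27.1  68.2] F [ 0.8  0.4 -3.9] grip 98.82773637771606
move tool axes (current) [ -3.  -27.3  51. ]
```

```bash
echo '-1 -7 12.5 0 0 0 8;-1 -7 12.5 0 0 0 8;0 0 0 0 0 0 8;0 0 0 0 0 0 8' | python3 jog.py >/dev/null; python3 -c "
from st import *
go(30,-25,10)"; echo '0 0 0 0 0 0 8' | python3 jog.py >/dev/null; python3 -c "
from st import *
go(30,-25,10)
w=cam('wrist');pickle.dump(w,open('w8.pkl','wb'));cv2.imwrite('pics/w8.png',w['image'][...,::-1])"
```

```text
case TCP [ 48.4  -2.4 141.1] alpha 29.9 yaw-case 0.02 roll -0.27 by 0.3 tip x,z [-24.2  40.6] F [ 0.2 -1.1 -5.1] grip 98.81827354431152
move tool axes (current) [ -0.2 -16.1  25.9]
case TCP [ 49.   -2.6 142.5] alpha 30.0 yaw-case 0.03 roll -0.3 by 0.1 tip x,z [-23.3  41.8] F [-0.   0.6 -3.4] grip 98.81724715232849
move tool axes (current) [  0.  -17.3  26.8]
```

View pics/w8.png

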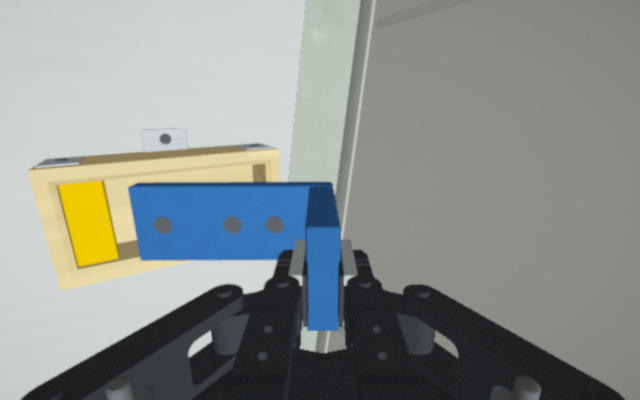

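The view shows the tip (131–140, 185–260) just above the cavity mouth, beside the yellow lip (58–117, 181–267).

```bash
python3 - <<'E'
from st import *
w=pickle.load(open("w8.pkl","rb"))
B=np.c_[ex,ey][:2]
m,cs=blobs(w["image"],(20,190,150),(32,255,255),300)
for k in cs[:1]:
    p=cv2.boxPoints(cv2.minAreaRect(k)); q=cv2.approxPolyDP(k,2.5,True)[:,0];print(q.tolist(),((plane(w,q,38)[:,:2]-C)@B).round(1).tolist())
print("tip top",((plane(w,[(130.5,186),(140,260.5)],51)[:,:2]-C)@B).round(1))
im=w["image"]
for u in(160,200,240): print(u,[(v,int(im[v,u].sum())//3) for v in range(145,186,1)])
E
```

```text
[[103, 182], [59, 187], [80, 266], [119, 257]] [[-41.6, 24.3], [-63.2, 23.9], [-62.1, -26.5], [-40.9, -25.5]]
tip top [[-27.2  22.8]
 [-29.1 -25.2]]
160 [(145, 208), (146, 209), (147, 210), (148, 209), (149, 206), (150, 193), (151, 149), (152, 120), (153, 117), (154, 118), (155, 115), (156, 115), (157, 121), (158, 146), (159, 180), (160, 198), (161, 202), (162, 202), (163, 203), (164, 203), (165, 203), (166, 204), (167, 203), (168, 203), (169, 200), (170, 192), (171, 184), (172, 182), (173, 188), (174, 197), (175, 202), (176, 202), (177, 201), (178, 201), (179, 200), (180, 197), (181, 180), (182, 140), (183, 87), (184, 68), (185, 72)]
200 [(145, 212), (146, 202), (147, 173), (148, 133), (149, 117), (150, 118), (151, 117), (152, 117), (153, 117), (154, 130), (155, 165), (156, 193), (157, 200), (158, 202), (159, 202), (160, 201), (161, 202), (162, 202), (163, 203), (164, 203), (165, 200), (166, 191), (167, 184), (168, 184), (169, 192), (170, 200), (171, 202), (172, 203), (173, 203), (174, 203), (175, 201), (176, 201), (177, 200), (178, 200), (179, 199), (180, 195), (181, 177), (182, 137), (183, 86), (184, 66), (185, 76)]
240 [(145, 138), (146, 122), (147, 121), (148, 118), (149, 116), (150, 121), (151, 142), (152, 176), (153, 198), (154, 202), (155, 201), (156, 201), (157, 202), (158, 201), (159, 202), (160, 202), (161, 201), (162, 193), (163, 185), (164, 188), (165, 195), (166, 201), (167, 203), (168, 203), (169, 203), (170, 201), (171, 201), (172, 199), (173, 199), (174, 198), (175, 199), (176, 198), (177, 197), (178, 197), (179, 197), (180, 190), (181, 169), (182, 118), (183, 74), (184, 67), (185, 81)]
```

```bash
echo '0 -6 9 0 0 0 8;0 -6 9 0 0 0 8;0 -5 8 0 0 0 8;0 0 0 0 0 0 8;0 0 0 0 0 0 8' | python3 jog.py >/dev/null; python3 -c "
from st import *
go(30,-30,9.5)"
```

```text
case TCP [ 45.5  -2.9 108.8] alpha 29.9 yaw-case -0.02 roll -0.27 by -0.2 tip x,z [-27.1   8.3] F [ 0.4 -0.2 -4.7] grip 99.27753567695618
move tool axes (current) [ 0.2 -2.1 -2.8]
```

```bash
for i in 1; do echo '0 -0.8 1.3 0 0 0 8;0 0 0 0 0 0 8;0 0 0 0 0 0 8' | python3 jog.py >/dev/null; python3 -c "
from st import *
go(30,-46,9.5)";echo '0 -0.8 1.3 0 0 0 8;0 0 0 0 0 0 8;0 0 0 0 0 0 8' | python3 jog.py >/dev/null; python3 -c "
from st import *
go(30,-46,9.5)"; done
```

```text
case TCP [ 46.   -3.  108.3] alpha 30.0 yaw-case -0.01 roll -0.29 by -0.3 tip x,z [-26.5   7.7] F [ 1.1  0.5 -4.4] grip 99.20074582099915
move tool axes (current) [  0.2 -16.  -11.4]
case TCP [ 46.4  -3.  107.6] alpha 30.1 yaw-case -0.01 roll -0.3 by -0.3 tip x,z [-25.8   6.9] F [ 0.2  1.1 -1.7] grip 99.69217658042908
move tool axes (current) [  0.2 -16.1 -12.3]
```

```bash
echo '0.1 -5.6 -3.8 0 0 0 8;0.1 -5.7 -3.4 0 0 0 8;0 -5.7 -3.4 0 0 0 8;0 0 0 0 0 0 8;0 0 0 0 0 0 8' | python3 jog.py >/dev/null; python3 -c "
from st import *
go(25,-50,8.5)"
```

```text
case TCP [ 25.1  -2.7 107.3] alpha 29.9 yaw-case -0.01 roll -0.29 by 0.0 tip x,z [-47.4   6.7] F [-1.6 -0.5 -0.8] grip 99.73058581352234
move tool axes (current) [0.  2.5 7. ]
```

```bash
python3 - <<'E'
import numpy as np
from numpy import *
def T(a,zt=7.9,tz=51):
    a=radians(a);return array([58.5-120*cos(a)+113*cos(a)-tz*sin(a),zt+113*sin(a)+tz*cos(a)])
A=[30,25,20,15,10,5,0]
for a,b in zip(A,A[1:]):
    d=T(b)-T(a);r=radians(a); print(a,b,T(b).round(1),"tool y,z",round(d[0]*cos(r)+d[1]*sin(r),1),round(d[0]*sin(r)-d[1]*cos(r),1))
E
```

```text
30 25 [ 30.6 101.9] tool y,z -0.2 7.6
25 20 [34.5 94.5] tool y,z 0.4 8.3
20 15 [38.5 86.4] tool y,z 1.1 9.0
15 10 [42.8 77.7] tool y,z 1.8 9.5
10 5 [47.1 68.6] tool y,z 2.7 9.8
5 0 [51.5 58.9] tool y,z 3.6 10.0
```

```bash
echo '0 0.8 7.3 0.0873 0 0 8;0 0 0 0 0 0 8;0 0 0 0 0 0 8' | python3 jog.py >/dev/null; python3 -c "
from st import *
st()"; echo '0 0.4 8.3 0.0873 0 0 8;0 0 0 0 0 0 8;0 0 0 0 0 0 8' | python3 jog.py >/dev/null; python3 -c "
from st import *
st()"
```

```text
case TCP [ 30.6  -2.7 101. ] alpha 25.0 yaw-case -0.03 roll -0.28 by 0.0 tip x,z [-50.3   7. ] F [ 2.3  0.4 -1.8] grip 99.53160166740417
case TCP [34.1 -2.7 93.5] alpha 20.0 yaw-case -0.05 roll -0.28 by -0.0 tip x,z [-54.6   6.9] F [ 0.5 -0.3 -4.5] grip 99.73071813583374
```

```bash
echo '0 1.1 9 0.0873 0 0 8;0 0 0 0 0 0 8;0 0 0 0 0 0 8' | python3 jog.py >/dev/null; python3 -c "
from st import *
st()"; echo '0 1.8 9.5 0.0873 0 0 8;0 0 0 0 0 0 8;0 0 0 0 0 0 8' | python3 jog.py >/dev/null; python3 -c "
from st import *
st()
w=cam('wrist');pickle.dump(w,open('w9.pkl','wb'));cv2.imwrite('pics/w9.png',w['image'][...,::-1])"
```

```text
case TCP [38.1 -2.8 85.5] alpha 15.1 yaw-case -0.08 roll -0.27 by -0.1 tip x,z [-57.8   6.9] F [-0.3  0.3 -3.7] grip 99.77795720100403
case TCP [42.4 -2.8 77.2] alpha 10.1 yaw-case -0.12 roll -0.27 by -0.1 tip x,z [-59.9   7.1] F [-0.2 -0.1 -4.3] grip 100.00425696372986
```

View pics/w9.png

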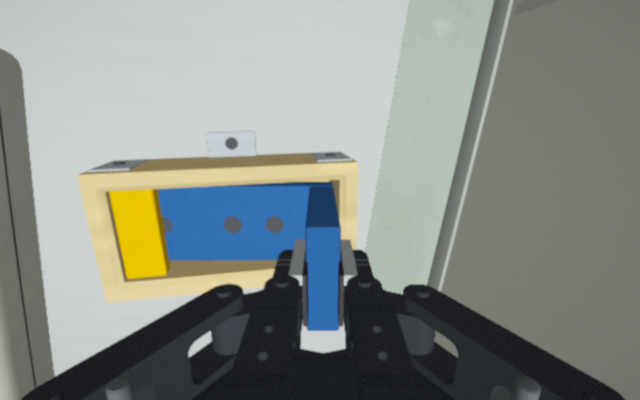

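The foot is inside the cavity with its tip under the yellow lip at (110–165, 190–280), tilted 10°. The upright is just inside the far wall. That was my last picture view.

```bash
echo '0 2.7 9.8 0.0873 0 0 8;0 0 0 0 0 0 8;0 0 0 0 0 0 8' | python3 jog.py >/dev/null; python3 -c "
from st import *
st()"; echo '0 3.4 8.5 0.08 0 0 8;0 0 0 0 0 0 8;0 0 0 0 0 0 8' | python3 jog.py >/dev/null; python3 -c "
from st import *
st()"
```

```text
case TCP [47.  -2.9 68.3] alpha 5.1 yaw-case -0.14 roll -0.28 by -0.2 tip x,z [-60.9   7.4] F [ 0.6  0.1 -4.7] grip 100.00184297561646
case TCP [51.7 -3.  60.9] alpha 0.7 yaw-case -0.16 roll -0.29 by -0.3 tip x,z [-60.7   8.6] F [ 0.  -0.8 -4.4] grip 99.77563619613647
```

```bash
echo '0 0.5 1.5 0.008 0 0 8;0 0 0 0 0 0 8;0 0 0 0 0 0 8' | python3 jog.py >/dev/null; python3 -c "
from st import *
st()"; echo '0 0 1 0 0 0 8;0 0 0 0 0 0 8;0 0 0 0 0 0 8' | python3 jog.py >/dev/null; python3 -c "
from st import *
st()"; echo '0 0 1 0 0 0 8;0 0 0 0 0 0 8;0 0 0 0 0 0 8' | python3 jog.py >/dev/null; python3 -c "
from st import *
st()"
```

```text
case TCP [51.6 -3.1 59.7] alpha 0.1 yaw-case -0.18 roll -0.3 by -0.4 tip x,z [-61.3   8.5] F [-0.5  0.6 -4.8] grip 99.87418055534363
case TCP [51.9 -3.1 59.3] alpha 0.0 yaw-case -0.18 roll -0.3 by -0.4 tip x,z [-61.1   8.2] F [-3.6 -0.4  6.8] grip 101.34068727493286
case TCP [52.1 -3.1 59.2] alpha 0.1 yaw-case -0.18 roll -0.31 by -0.4 tip x,z [-60.9   8.1] F [-6.5 -0.2 11.6] grip 102.38754987716675
```

```bash
echo '0 0 0 0 0 0 40;0 0 0 0 0 0 40;0 0 0 0 0 0 40;0 0 -5 0 0 0 40;0 0 -20 0 0 0 40;0 0 -35 0 0 0 40;0 0 -40 0 0 0 40;-20 -10 -20 0 0 0 60;0 0 0 0 0 0 60;0 0 0 0 0 0 60' | python3 jog.py
python3 - <<'E'
from st import *
w=cam("wrist");pickle.dump(w,open("w10.pkl","wb"))
B=np.c_[ex,ey][:2]; f=lambda px,z:((plane(w,px,z)[:,:2]-C)@B).round(1).tolist()
st()
for nm,lo,hi,z in(("blue",(100,120,40),(125,255,255),20),("yel",(20,190,150),(32,255,255),38),("wood",(12,60,100),(32,255,255),44)):
    for k in blobs(w["image"],lo,hi,400)[1][:3]:
        p=cv2.approxPolyDP(k,2.5,True)[:,0]
        if p[:,0].min()<60:continue
        print(nm,p.tolist(),f(p,z), "z=86" if nm=="blue" else "", f(p,86) if nm=="blue" else "")
E
```

```text
clock: 17.57
tool_pos: [610.9, 21.0, 178.7]
tcp_rot: [0.659, 0.752, -0.001, 0.003]
contact_force: [-0.2, 0.6, -0.5]
width: 60.0
grip_force: 0.0
case TCP [ 41.5 -22.5 176.6] alpha -0.0 yaw-case -0.22 roll -0.28 by -19.8 tip x,z [-71.5 125.7] F [ 0.7 -0.2 -0.6] grip 0.0
blue [[228, 135], [230, 154], [238, 158], [238, 163], [231, 167], [233, 184], [325, 183], [328, 202], [343, 203], [344, 143], [339, 135]] [[-43.0, 21.3], [-42.6, 3.8], [-35.4, -0.1], [-35.8, -4.8], [-42.7, -8.6], [-42.2, -25.2], [46.3, -24.6], [49.2, -43.6], [63.9, -44.7], [64.0, 13.5], [59.3, 20.8]] z=86 [[-24.1, 27.2], [-23.8, 13.5], [-18.1, 10.5], [-18.4, 6.8], [-23.8, 3.8], [-23.4, -9.1], [45.7, -8.6], [48.0, -23.5], [59.4, -24.4], [59.5, 21.1], [55.8, 26.8]]
blue [[373, 333], [369, 347], [382, 347], [385, 357], [391, 358], [399, 333]] [[99.7, -196.7], [95.9, -215.7], [110.7, -215.8], [114.9, -229.9], [121.9, -231.4], [128.8, -197.0]] z=86 [[87.3, -143.1], [84.4, -157.9], [96.0, -158.0], [99.2, -168.9], [104.7, -170.1], [110.1, -143.3]]
yel [[200, 134], [206, 189], [230, 190], [224, 134]] [[-62.2, 23.9], [-62.1, -25.3], [-40.2, -26.4], [-41.3, 23.8]]  
wood [[353, 119], [185, 122], [195, 203], [325, 201], [325, 186], [231, 185], [227, 133], [338, 132], [347, 143], [346, 201], [352, 201]] [[69.6, 36.2], [-71.5, 34.5], [-71.2, -36.8], [46.1, -35.4], [46.1, -21.5], [-37.2, -20.2], [-36.9, 25.1], [57.1, 25.5], [64.9, 16.2], [64.9, -35.5], [70.3, -35.5]]
```

```bash
echo '-37 -15 -7 0 0 0 85;-37 -15 -7 0 0 0 85;-37 -15 -7 0 0 0 85;-37 -15 -7 0 0 0 85;-37 -15 -7 0 0 0 85;-37 -15 -7 0 0 0 85;-37 -15 -7 0 0 0 85;0 0 0 0 0 0.12 85;0 0 0 0 0 0.12 85;0 0 0 0 0 0.12 85' | python3 jog.py; echo '0 0 0 0 0 0.12 85;0 0 0 0 0 0.12 85;0 0 0 0 0 0.12 85;0 0 0 0 0 0.12 85;0 0 0 0 0 0.12 85;0 0 0 0 0 0.12 85;0 0 0 0 0 0.12 85;0 0 0 0 0 0.12 85;0 0 0 0 0 0.12 85;0 0 0 0 0 0.13 85' | python3 jog.py;echo '0 0 0 0 0 0 85;0 0 0 0 0 0 85' | python3 jog.py
python3 - <<'E'
from st import *
w=cam("wrist");pickle.dump(w,open("w11.pkl","wb"));s=robot.observe();print(s["joints"].round(2),w["C"].round(1))
f=lambda px,z:plane(w,px,z)[:,:2].round(1).tolist()
g=cv2.cvtColor(w["image"],cv2.COLOR_RGB2HSV)
m=cv2.inRange(g,np.array((0,0,0)),np.array((180,255,75)));m=cv2.morphologyEx(m,cv2.MORPH_CLOSE,np.ones((9,9),np.uint8))
for k in cv2.findContours(m,cv2.RETR_EXTERNAL,cv2.CHAIN_APPROX_NONE)[0]:
    if cv2.contourArea(k)>800: print("dark",cv2.boundingRect(k),cv2.contourArea(k),cv2.approxPolyDP(k,3,True)[:,0].tolist()[:14],plane(w,[k.mean(0)[0]],56)[0].round())
for nm,lo,hi in(("orange",(3,150,120),(18,255,255)),("brass",(18,60,60),(30,255,255))):
    for k in blobs(w["image"],lo,hi,8)[1][:6]: print(nm,cv2.boundingRect(k),cv2.contourArea(k),plane(w,[k.mean(0)[0]],56)[0].round(1))
E
```

```text
clock: 18.45
tool_pos: [540.0, -248.9, 224.7]
tcp_rot: [0.785, 0.62, -0.002, 0.0]
contact_force: [0.3, -1.2, -0.7]
width: 85.1
grip_force: 0.0
clock: 19.28
tool_pos: [540.4, -247.8, 224.7]
tcp_rot: [0.998, 0.067, -0.002, 0.001]
contact_force: [-0.0, 0.2, 0.2]
width: 84.9
grip_force: 0.0
clock: 19.45
tool_pos: [540.4, -248.1, 225.4]
tcp_rot: [0.997, 0.071, -0.002, 0.002]
contact_force: [0.4, 0.0, 0.1]
width: 85.0
grip_force: 0.0
[-0.49  0.25  1.19 -0.    1.7   0.94] [ 611.9 -237.3  368. ]
dark (0, 239, 640, 161) 54394.0 [[639, 375], [577, 318], [548, 307], [531, 283], [520, 283], [515, 300], [493, 292], [482, 296], [453, 264], [447, 262], [446, 268], [438, 268], [432, 251], [439, 250]] [ 347. -277.   56.]
dark (304, 143, 55, 62) 1872.0 [[358, 143], [356, 152], [336, 158], [323, 168], [308, 170], [307, 165], [304, 199], [349, 204]] [ 546. -258.   56.]
dark (0, 41, 56, 26) 866.5 [[0, 58], [0, 62], [22, 66], [55, 64], [51, 48], [15, 41], [13, 57]] [618.  35.  56.]
dark (494, 0, 135, 41) 4128.5 [[494, 29], [499, 35], [515, 39], [566, 36], [588, 40], [609, 34], [619, 23], [628, 0], [593, 0], [588, 10], [550, 12], [548, 0], [499, 0]] [ 716. -434.   56.]
orange (324, 189, 11, 10) 76.5 [ 528.5 -256.1   56. ]
brass (0, 37, 112, 150) 8707.0 [576.9  13.4  56. ]
brass (605, 342, 35, 38) 434.0 [ 374.4 -646.    56. ]
brass (563, 0, 36, 14) 305.5 [ 729.  -447.9   56. ]
brass (332, 132, 10, 10) 63.5 [ 585.  -255.2   56. ]
brass (326, 191, 6, 6) 23.0 [ 528.3 -256.2   56. ]
```

```bash
python3 - <<'E'
from st import *
w=pickle.load(open("w11.pkl","rb"));im=w["image"]
m=(((im.max(2)<150)|((im.max(2).astype(int)-im.min(2))>60))*255).astype(np.uint8); m[:,:280]=0;m[:,385:]=0;m[235:]=0;m[:100]=0
for k in cv2.findContours(m,cv2.RETR_EXTERNAL,cv2.CHAIN_APPROX_NONE)[0]:
    if cv2.contourArea(k)>300:
        p=cv2.approxPolyDP(k,2,True)[:,0];print(cv2.boundingRect(k),p.tolist());print(plane(w,p,56)[:,:2].round(1).tolist())
h=cv2.cvtColor(im,cv2.COLOR_RGB2HSV)
for v in range(108,220,4): print(v,' '.join('%d'%(int(im[v,u].sum())//30)+('o' if h[v,u,1]>140 and im[v,u].max()>80 else '') for u in range(296,372,4)))
E
```

```text
(302, 117, 61, 89) [[314, 117], [310, 123], [302, 199], [350, 205], [362, 126], [355, 122]]
[[600.1, -231.6], [594.1, -228.6], [518.8, -230.6], [519.5, -279.6], [598.4, -277.8], [601.1, -270.6]]
108 18 18 18 18 19 18 18 18 18 18 18 18 18 18 18 18 18 18 18
112 18 18 18 18 18 18 18 18 18 18 18 18 18 18 19 18 18 18 18
116 18 18 18 18 18 17 18 18 18 18 18 18 18 18 18 18 18 18 18
120 18 18 18 18 8 6 6 6 7o 9 11 14 16 17 18 18 18 18 19
124 18 18 18 18 8 9 9 9 8 8 8 7 6 6 6 8 13 18 18
128 18 19 18 18 8 8 8 8 8 8 8 8 8 8 8 8 7 18 18
132 18 19 18 17 8 8 8 8 8 9 12o 8 8 8 8 8 7 18 18
136 18 19 18 17 8 8 8 8 8 13o 13o 10 8 8 8 7 7 19 18
140 18 18 18 14 8 8 8 8 8 9 11 8 8 8 8 7 11 18 18
144 18 18 18 12 8 8 8 8 8 8 8 7 8 7 7 7 14 19 18
148 18 18 18 10 8 8 8 8 8 7 7 7 7 7 7 7 17 18 18
152 19 18 18 7 8 8 8 8 7 7 7 7 7 7 7 7 18 18 18
156 19 18 18 7 8 8 8 8 7 7 7 7 7 7 7 7 18 18 18
160 18 18 18 7 7 7 7 7 7 7 7 7 7 7 7 6 18 18 18
164 18 18 18 7 7 7 7 7 7 7 7 7 7 7 7 9 18 18 18
168 18 18 18 7 7 7 7 7 7 7 7 7 7 7 6 13 18 18 18
172 18 18 17 7 7 7 7 7 6 7 7 7 6 7 7 16 19 19 18
176 18 18 14 7 7 7 7 7 7 7 7 6 7 6 6 17 19 19 18
180 18 18 12 7 7 7 7 7 6 6 7 6 6 6 6 18 18 18 19
184 18 18 9 7 7 7 6 7 7 6 6 6 6 6 6 18 18 18 19
188 18 18 7 7 6 6 7 11o 11o 10o 7 6 6 6 8 18 19 18 18
192 18 18 6 6 6 7 8 13o 13o 11o 7 6 6 6 11 18 18 18 19
196 18 18 6 6 6 6 6 11o 13o 10o 6 6 6 6 15 19 18 18 19
200 18 18 10 8 7 6 6 6 6 6 6 6 6 6 17 18 19 18 18
204 18 18 18 18 18 18 18 16 15 13 10 8 6 6 18 18 18 18 19
208 18 18 18 18 18 18 18 18 19 18 18 18 18 19 18 19 19 19 18
212 18 18 18 18 18 18 18 18 18 18 18 18 18 18 18 18 18 19 18
216 18 18 18 18 18 18 18 18 18 18 18 18 18 18 18 19 18 19 18
```

```bash
echo '5 1.5 30 0 0 0.06 85;5 1.5 30 0 0 0.059 85;5 1.5 30 0 0 0 85;2 1 15 0 0 0 85;0 0 0 0 0 0 85;0 0 0 0 0 0 85;0 0 0 0 0 0 85' | python3 jog.py
python3 - <<'E'
from st import *
w0=pickle.load(open("w11.pkl","rb"));w=cam("wrist");pickle.dump(w,open("w12.pkl","wb"));im=w["image"]
s=robot.observe();M=R.from_quat(s["tcp_rot"]).as_matrix();print(M.round(3).tolist(),"delta",(M.T@(np.array([558.3,-254.2,24])-s["tool_pos"])).round(1))
m=(((im.max(2)<150)|((im.max(2).astype(int)-im.min(2))>60))*255).astype(np.uint8); x,y=proj(w,[558,-254,56])[0].astype(int);print(x,y)
m[:,:x-90]=0;m[:,x+90:]=0
for k in cv2.findContours(m,cv2.RETR_EXTERNAL,cv2.CHAIN_APPROX_NONE)[0]:
    if cv2.contourArea(k)>300:
        p=cv2.approxPolyDP(k,2.5,True)[:,0];print(cv2.boundingRect(k),p.tolist()[:16]);print(plane(w,p,56)[:,:2].round(1).tolist()[:16])
h=cv2.cvtColor(im,cv2.COLOR_RGB2HSV)
for k in blobs(im,(3,120,100),(30,255,255),20)[1][:8]:
    c=k.mean(0)[0]
    if abs(c[0]-x)<80: print("term",c,[tri([(w0,q),(w,c)])[0].round(1).tolist() for q in((329,194),(337,137))])
E
```

```text
clock: 20.08
tool_pos: [558.4, -253.7, 123.8]
tcp_rot: [1.0, 0.011, 0.001, 0.003]
contact_force: [0.3, 0.3, 0.2]
width: 85.1
grip_force: 0.0
[[1.0, 0.021, 0.003], [0.021, -1.0, -0.007], [0.002, 0.007, -1.0]] delta [ -0.5  -0.3 100.4]
322 215
(232, 314, 180, 86) [[232, 314], [232, 399], [411, 399], [411, 346], [347, 335], [343, 348], [323, 353], [295, 347], [264, 347], [260, 356], [240, 362], [237, 320]]
[[477.1, -186.7], [393.8, -181.6], [396.2, -331.7], [450.1, -326.1], [459.8, -275.0], [447.5, -272.4], [442.4, -256.7], [447.8, -234.5], [447.3, -210.1], [438.5, -206.7], [432.2, -190.4], [471.8, -190.2]]
(286, 147, 76, 121) [[294, 147], [286, 158], [289, 265], [356, 267], [360, 153], [352, 147]]
[[604.3, -234.2], [597.0, -228.9], [519.3, -230.4], [518.7, -279.0], [601.3, -277.4], [605.1, -271.9]]
term [324.55  254.775] [[528.1, -256.3, 56.5], [596.9, -250.1, 197.8]]
term [324.75510204 154.25170068] [[667.6, -236.0, 559.9], [575.0, -260.8, -95.8]]
term [324.875  177.0625] [[707.7, -230.8, 681.8], [585.3, -255.2, 59.3]]
```

```bash
echo '0.8 0 33 0 0 0 85;0 0 33 0 0 0 85;0 0 30 0 0 0 85;0 0 4 0 0 0 70;0 0 0 0 0 0 60;0 0 0 0 0 0 40;0 0 0 0 0 0 40;0 0 0 0 0 0 40;0 0 0 0 0 0 40' | python3 jog.py 60
python3 -c "
from st import *
st();print(robot.observe()['tool_pos'])"
```

```text
clock: 20.88
tool_pos: [560.2, -254.9, 25.4]
tcp_rot: [1.0, 0.01, 0.002, 0.004]
contact_force: [-0.4, -0.9, 6.7]
width: 49.0
grip_force: 65.1
case TCP [ -45.6 -289.7   25.4] alpha 0.4 yaw-case -96.67 roll 0.24 by -287.0 tip x,z [-158.2  -26.5] F [-0.4 -0.9  6.7] grip 65.10787725448608
[ 560.17636605 -254.90692319   25.38652997]
```

```bash
echo '0 0 -20 0 0 0 40;0 0 -40 0 0 0 40;0 -17 -40 0 0 0 40;2 -36 -10 0 0 0 40;2 -36 0 0 0 0 40;2 -36 0 0 0 0 40;2 -36 0 0 0 0 40;2 -36 0 0 0 0 40;2 -36 0 0 0 0 40;2 -36 0 0 0 0 40' | python3 jog.py; echo '2 -24 0 0 0 -0.12 40;0 0 0 0 0 0 40;0 0 0 0 0 0 40;0 0 0 0 0 0 40' | python3 jog.py
cat > b.py <<'E'
from h import *
a=np.radians(8.2);C=np.array([565.8,38.0]);ex=np.array([np.cos(a),np.sin(a),0]);ey=np.array([-ex[1],ex[0],0])
def bs(tx=None,zt=20):
    s=robot.observe();M=R.from_quat(s["tcp_rot"]).as_matrix();p=s["tool_pos"]
    q=np.array([(p[:2]-C)@ex[:2],(p[:2]-C)@ey[:2],p[2]])
    print("TCP case",q.round(1),"yaw err",np.degrees(np.arctan2(M[1,0],M[0,0])-a).round(2),"zcol",M[:,2].round(4),"F",s["contact_force"].round(1),"w",s["width"],"batt bottom",round(q[2]-25.4,1))
    t=np.array(tx if tx is not None else (3.8,0)); d=(t[0]-q[0])*ex+(t[1]-q[1])*ey; d[2]=zt+25.4-q[2]
    print("tool delta",(M.T@d).round(1))
E
python3 - <<'E'
from b import *
bs()
w=cam("wrist");pickle.dump(w,open("w13.pkl","wb"));im=w["image"]
B=np.c_[ex,ey][:2]; f=lambda px,z:((plane(w,px,z)[:,:2]-C)@B).round(1).tolist()
for nm,lo,hi,z in(("yel",(20,190,150),(32,255,255),38),("wood",(12,60,100),(32,255,255),44),("blue",(100,120,40),(125,255,255),86)):
    for k in blobs(im,lo,hi,100)[1][:4]:
        p=cv2.approxPolyDP(k,2.5,True)[:,0]
        if len(p)<15: print(nm,p.tolist(),f(p,z))
m=((im.max(2)<110)*255).astype(np.uint8)
for v in range(120,330,10): print(v,' '.join('%d'%(int(im[v,u].sum())//30) for u in range(250,400,6)))
E
```

```text
clock: 21.72
tool_pos: [566.6, 17.0, 129.0]
tcp_rot: [1.0, 0.01, -0.001, 0.003]
contact_force: [1.2, -0.4, -5.5]
width: 49.1
grip_force: 64.5
clock: 22.05
tool_pos: [568.5, 38.8, 128.8]
tcp_rot: [0.998, 0.069, -0.001, 0.003]
contact_force: [-0.6, 0.0, -5.3]
width: 49.1
grip_force: 64.6
TCP case [  2.8   0.4 128.8] yaw err -0.24 zcol [-0.0011 -0.0056 -1.    ] F [-0.6  0.  -5.3] w 49.13374192888838 batt bottom 103.4
tool delta [ 1.1 -0.  83.4]
wood [[259, 193], [259, 197], [265, 194], [382, 194], [388, 198], [388, 192], [376, 190], [268, 190]] [[13.6, 46.5], [10.5, 46.7], [12.8, 42.2], [12.4, -43.5], [9.4, -48.1], [13.9, -47.8], [15.5, -39.0], [15.8, 39.8]]
wood [[323, 226], [314, 232], [313, 240], [317, 246], [326, 248], [334, 242], [335, 236], [330, 228]] [[-12.4, -0.2], [-17.2, 6.7], [-23.8, 7.5], [-28.8, 4.5], [-30.5, -2.4], [-25.5, -8.6], [-20.6, -9.3], [-14.0, -5.5]]
blue [[285, 136], [286, 156], [296, 158], [296, 174], [317, 175], [319, 167], [325, 164], [333, 175], [354, 175], [354, 159], [365, 156], [366, 135], [358, 130], [293, 130]] [[58.3, 21.4], [46.9, 21.3], [45.8, 15.5],
[... 1085 characters left out ...]
 3 2 2 3 3 3 3 3 3 2 3 9 20
210 20 14 7 7 7 7 7 7 6 7 6 7 6 6 6 6 6 6 6 6 6 6 6 4 20
220 20 16 7 7 7 7 6 7 7 6 6 8 9 9 6 6 6 6 6 6 6 6 6 6 20
230 20 19 7 6 7 7 6 6 6 6 9 13 15 14 9 7 6 6 6 6 6 6 6 10 20
240 20 19 6 7 6 7 6 6 6 6 9 15 15 15 9 7 6 6 6 6 6 6 6 13 20
250 17 9 6 6 6 6 6 6 6 6 6 8 9 8 6 5 6 6 6 6 6 6 6 8 12
260 9 9 5 6 6 6 6 6 6 6 6 6 6 6 5 6 6 5 5 5 5 6 6 8 9
270 9 2 5 6 6 6 6 6 6 6 6 6 6 5 5 5 6 5 5 5 5 5 5 1 9
280 12 2 4 6 6 5 5 6 5 5 6 5 5 5 5 5 5 5 5 5 5 5 5 2 7
290 10 2 3 6 6 6 6 5 5 5 5 5 5 5 5 5 5 5 5 5 5 5 4 2 8
300 3 4 3 5 5 5 5 5 5 5 5 5 5 5 5 5 5 5 5 5 5 5 4 2 6
310 2 5 2 5 5 5 5 5 5 5 5 5 5 5 5 5 5 5 5 5 4 5 3 2 4
320 2 6 10 5 5 5 5 5 4 5 5 5 5 4 4 4 5 5 5 5 5 5 8 4 3
```

```bash
python3 - <<'E'
from b import *
w=pickle.load(open("w13.pkl","rb"));im=w["image"]
B=np.c_[ex,ey][:2]; f=lambda px,z:((plane(w,px,z)[:,:2]-C)@B).round(2)
sat=cv2.GaussianBlur(cv2.cvtColor(im,cv2.COLOR_RGB2HSV)[...,1],(3,3),0).astype(int); g=cv2.cvtColor(im,cv2.COLOR_RGB2GRAY).astype(float)
for v in(140,150,160): print(v,sat[v,255:290].tolist(),"R",sat[v,362:400].tolist())
def cross(row,lo,hi,th,rise):
    for u in range(lo,hi):
        a,b=row[u],row[u+1]
        if (a-th)*(b-th)<=0 and a!=b: return u+(th-a)/(b-a)
for v in(125,135,145,155,165):
    l=cross(sat[v].astype(float),240,290,45,1); r=None
    for u in range(400,360,-1):
        if sat[v,u-1]>=45>sat[v,u]: r=u-(45-sat[v,u])/(sat[v,u-1]-sat[v,u]);break
    if l and r: print("rim",v,l,r,f([(l,v),(r,v)],44).tolist())
zt=128.8+30.6
for v in(208,213,218):
    l=cross(g[v],235,275,130,0); r=cross(g[v],375,410,130,1); print("batt top",v,l,r,f([(l,v),(r,v)],zt).tolist())
for u in(280,310,340,370): 
    v=cross(g[:,u],198,215,48,1); print("far edge",u,v,f([(u,v)],zt).tolist() if v else "")
E
```

```text
140 [7, 7, 7, 7, 8, 7, 7, 7, 6, 6, 6, 7, 6, 11, 29, 53, 68, 72, 73, 73, 74, 74, 75, 76, 79, 82, 81, 62, 54, 104, 162, 183, 186, 184, 183] R [183, 182, 179, 140, 77, 58, 70, 75, 75, 74, 71, 56, 30, 11, 7, 7, 7, 7, 7, 7, 7, 6, 7, 7, 7, 6, 6, 6, 7, 8, 7, 7, 7, 7, 7, 7, 7, 7]
150 [7, 7, 7, 7, 7, 6, 6, 6, 6, 7, 7, 7, 7, 8, 17, 42, 64, 73, 76, 76, 76, 76, 75, 76, 78, 81, 83, 74, 64, 93, 148, 179, 184, 183, 183] R [185, 185, 173, 117, 54, 53, 72, 74, 74, 73, 67, 48, 22, 8, 7, 7, 7, 7, 7, 7, 7, 7, 7, 7, 6, 7, 7, 8, 8, 7, 7, 7, 7, 7, 7, 7, 7, 7]
160 [7, 6, 6, 7, 7, 7, 7, 7, 7, 7, 7, 8, 8, 7, 11, 28, 53, 70, 76, 76, 76, 76, 76, 76, 77, 79, 82, 84, 85, 87, 93, 97, 98, 96, 90] R [81, 79, 77, 75, 74, 74, 74, 73, 73, 71, 60, 37, 16, 7, 7, 7, 6, 7, 7, 7, 6, 6, 7, 7, 7, 7, 7, 7, 7, 7, 7, 7, 7, 7, 8, 8, 8, 8]
rim 125 268.92 373.95238095238096 [[62.12, 36.91], [61.87, -35.58]]
rim 135 269.4347826086956 373.625 [[55.31, 36.88], [55.06, -35.62]]
rim 145 269.92 373.2307692307692 [[48.4, 36.87], [48.13, -35.62]]
rim 155 270.5 372.9047619047619 [[41.37, 36.8], [41.09, -35.67]]
rim 165 271.0 372.44 [[34.22, 36.78], [33.93, -35.62]]
batt top 208 256.0483870967742 389.8484848484849 [[39.03, 24.8], [38.81, -24.11]]
batt top 213 256.25373134328356 389.46268656716416 [[37.11, 24.84], [36.88, -24.07]]
batt top 218 256.5081967213115 389.12307692307695 [[35.16, 24.86], [34.93, -24.06]]
far edge 280 202.14285714285714 [[41.23, 15.96]]
far edge 310 201.9090909090909 [[41.27, 5.06]]
far edge 340 201.84615384615384 [[41.24, -5.83]]
far edge 370 202.375 [[40.99, -16.75]]
```

```bash
python3 - <<'E'
from b import *
w=pickle.load(open("w13.pkl","rb"));im=w["image"]
B=np.c_[ex,ey][:2]; f=lambda px,z:((plane(w,px,z)[:,:2]-C)@B).round(1).tolist()
for u in(300,345): 
    print(u,[(v,int(im[v,u].sum()//3)) for v in range(176,212)])
    print("upright",[(v,im[v,u].tolist()) for v in list(range(110,120))+list(range(124,136))+list(range(152,162))])
for v in(112,114,116,127,132,154,157): print(v,"z86",f([(320,v)],86),"z44",f([(320,v)],44))
zt=128.8+30.6
for v in(182,190,200,204,207): print(v,"ztop",f([(320,v)],zt),"z-bottom",f([(320,v)],zt-56))
E
```

```text
300 [(176, 20), (177, 23), (178, 21), (179, 22), (180, 23), (181, 26), (182, 19), (183, 18), (184, 16), (185, 22), (186, 20), (187, 16), (188, 38), (189, 54), (190, 78), (191, 106), (192, 110), (193, 89), (194, 42), (195, 23), (196, 23), (197, 21), (198, 26), (199, 27), (200, 33), (201, 40), (202, 50), (203, 58), (204, 65), (205, 72), (206, 69), (207, 70), (208, 70), (209, 71), (210, 69), (211, 70)]
upright [(110, [195, 199, 198]), (111, [184, 185, 178]), (112, [185, 175, 142]), (113, [207, 192, 144]), (114, [213, 199, 149]), (115, [214, 200, 150]), (116, [214, 199, 150]), (117, [214, 199, 151]), (118, [214, 199, 150]), (119, [214, 200, 151]), (124, [206, 191, 139]), (125, [205, 188, 139]), (126, [192, 178, 131]), (127, [153, 143, 115]), (128, [83, 85, 93]), (129, [31, 55, 85]), (130, [26, 53, 86]), (131, [22, 53, 87]), (132, [29, 66, 109]), (133, [36, 86, 139]), (134, [45, 101, 160]), (135, [45, 103, 165]), (152, [52, 106, 168]), (153, [47, 103, 166]), (154, [45, 101, 165]), (155, [44, 99, 159]), (156, [42, 94, 153]), (157, [44, 98, 159]), (158, [50, 109, 173]), (159, [50, 111, 176]
[... 1006 characters left out ...]
, 169]), (154, [50, 106, 168]), (155, [45, 101, 162]), (156, [45, 96, 155]), (157, [43, 98, 158]), (158, [49, 106, 170]), (159, [48, 109, 173]), (160, [48, 107, 171]), (161, [52, 110, 174])]
112 z86 [[71.4, 1.5]] z44 [[70.7, 1.6]]
114 z86 [[70.4, 1.5]] z44 [[69.3, 1.6]]
116 z86 [[69.3, 1.5]] z44 [[68.0, 1.7]]
127 z86 [[63.3, 1.5]] z44 [[60.6, 1.7]]
132 z86 [[60.5, 1.6]] z44 [[57.2, 1.7]]
154 z86 [[48.0, 1.6]] z44 [[41.9, 1.8]]
157 z86 [[46.3, 1.6]] z44 [[39.8, 1.8]]
182 ztop [[48.7, 1.4]] z-bottom [[35.5, 1.6]]
190 ztop [[45.7, 1.4]] z-bottom [[31.1, 1.7]]
200 ztop [[42.0, 1.4]] z-bottom [[25.5, 1.7]]
204 ztop [[40.5, 1.4]] z-bottom [[23.2, 1.7]]
207 ztop [[39.3, 1.4]] z-bottom [[21.5, 1.7]]
```

```bash
echo '1.6 -0.2 15 0 0 -0.005 40;0 0 20 0 0 0 40;0 0 17 0 0 0 40;0 0 0 0 0 0 40;0 0 0 0 0 0 40' | python3 jog.py
python3 -c "
from b import *
bs((4.4,0.2))"; echo '0 0 0 0 0 0 40' | python3 jog.py >/dev/null
python3 -c "
from b import *
bs((4.4,0.2))"
```

```text
clock: 22.52
tool_pos: [569.7, 38.3, 76.2]
tcp_rot: [0.997, 0.071, -0.002, 0.003]
contact_force: [0.4, -0.1, -5.3]
width: 48.8
grip_force: 64.5
TCP case [ 3.9 -0.3 76.2] yaw err -0.01 zcol [-0.0029 -0.0053 -1.    ] F [ 0.4 -0.1 -5.3] w 48.83361191474468 batt bottom 50.8
tool delta [ 0.6 -0.6 30.8]
TCP case [ 5.3 -0.1 78.3] yaw err 0.02 zcol [ 0.0014 -0.0052 -1.    ] F [ 0.1  0.4 -4.8] w 48.84550110588918 batt bottom 52.9
tool delta [-0.9 -0.5 32.9]
```

Now lower in small steps, watching the force.

```bash
echo '0 -0.2 5 0 0 0 40;0 0 5 0 0 0 40;0 0 0 0 0 0 40' | python3 jog.py |grep -E "pos|contact";  echo '0 0 4 0 0 0 40;0 0 0 0 0 0 40;0 0 0 0 0 0 40' | python3 jog.py |grep -E "pos|contact"
```

```text
tool_pos: [570.0, 39.4, 66.3]
contact_force: [-0.1, -0.3, -7.1]
tool_pos: [570.2, 39.5, 62.8]
contact_force: [-1.1, 0.2, -5.5]
```

```bash
for i in 1; do echo '0 0 4 0 0 0 40;0 0 0 0 0 0 40;0 0 0 0 0 0 40' | python3 jog.py |grep -E "pos|contact";  echo '0 0 4 0 0 0 40;0 0 0 0 0 0 40;0 0 0 0 0 0 40' | python3 jog.py |grep -E "pos|contact"; done
```

```text
tool_pos: [570.2, 39.4, 58.7]
contact_force: [-0.9, 0.3, -5.6]
tool_pos: [570.1, 39.4, 54.6]
contact_force: [0.3, -0.6, -4.8]
```

```bash
echo '0 0 4 0 0 0 40;0 0 0 0 0 0 40;0 0 0 0 0 0 40' | python3 jog.py |grep -E "pos|contact";  echo '0 0 3 0 0 0 40;0 0 0 0 0 0 40;0 0 0 0 0 0 40' | python3 jog.py |grep -E "pos|contact";echo '0 0 1.5 0 0 0 40;0 0 0 0 0 0 40;0 0 0 0 0 0 40' | python3 jog.py |grep -E "pos|contact"
```

```text
tool_pos: [570.1, 39.4, 50.6]
contact_force: [-0.2, -0.2, -5.6]
tool_pos: [570.2, 39.4, 47.7]
contact_force: [-0.6, 0.5, -5.6]
tool_pos: [570.3, 39.4, 46.4]
contact_force: [-0.6, -0.5, -5.3]
```

```bash
echo '0 0 1 0 0 0 40;0 0 0 0 0 0 40;0 0 0 0 0 0 40' | python3 jog.py |grep -E "pos|contact";  echo '0 0 1 0 0 0 40;0 0 0 0 0 0 40;0 0 0 0 0 0 40' | python3 jog.py |grep -E "pos|contact"
```

```text
tool_pos: [570.3, 39.4, 45.5]
contact_force: [-0.2, 0.2, -5.6]
tool_pos: [570.3, 39.4, 45.4]
contact_force: [-5.2, -0.7, 3.0]
```

```bash
echo '0 0 0 0 0 0 56;0 0 0 0 0 0 70;0 0 0 0 0 0 75;0 0 0 0 0 0 75;0 0 -10 0 0 0 75;0 0 -30 0 0 0 75;0 0 -40 0 0 0 75;0 0 -40 0 0 0 75;0 0 0 0 0 0 75;0 0 0 0 0 0 75' | python3 jog.py
python3 - <<'E'
from b import *
w=cam("wrist");im=w["image"];bs()
B=np.c_[ex,ey][:2]; f=lambda px,z:((plane(w,px,z)[:,:2]-C)@B).round(1).tolist()
m=((im.max(2)<110)*255).astype(np.uint8)
m=cv2.morphologyEx(m,cv2.MORPH_CLOSE,np.ones((15,15),np.uint8))
x,y=proj(w,[566,38,76])[0];print(x,y)
for k in cv2.findContours(m,cv2.RETR_EXTERNAL,cv2.CHAIN_APPROX_NONE)[0]:
    if cv2.contourArea(k)>1000 and cv2.pointPolygonTest(k,(float(x),float(y)),False)>0: p=cv2.approxPolyDP(k,3,True)[:,0];print(p.tolist()[:12],f(p,76)[:12])
for lo,hi in(((100,120,60),(125,255,255)),):
    for k in blobs(im,lo,hi,200)[1][:2]: p=cv2.approxPolyDP(k,2.5,True)[:,0];print("blue z86",p.tolist()[:10],f(p,86)[:10])
for k in blobs(im,(20,190,150),(32,255,255),50)[1][:2]: p=cv2.approxPolyDP(k,2.5,True)[:,0];print("yel",p.tolist()[:10],f(p,38)[:10])
E
```

```text
clock: 25.68
tool_pos: [572.0, 40.0, 168.9]
tcp_rot: [0.997, 0.072, 0.003, 0.003]
contact_force: [0.4, -0.1, 0.1]
width: 74.6
grip_force: 0.0
TCP case [  5.3   1.3 166.1] yaw err 0.1 zcol [ 0.0026 -0.0051 -1.    ] F [-0.5 -0.5 -1.2] w 74.97337709108488 batt bottom 140.7
tool delta [ -1.7   0.6 120.7]
323.4360101544999 212.31648820424502
[[292, 153], [290, 188], [274, 191], [291, 195], [292, 254], [351, 256], [354, 195], [371, 192], [355, 188], [354, 155]] [[45.8, 23.1], [19.4, 25.2], [17.1, 37.4], [14.0, 24.6], [-34.9, 25.0], [-36.6, -22.3], [14.0, -23.2], [16.4, -36.0], [19.5, -23.8], [44.4, -22.3]]
blue z86 [[607, 0], [609, 5], [602, 5], [598, 19], [594, 18], [591, 29], [595, 34], [587, 43], [585, 60], [606, 66]] [[146.0, -180.6], [143.1, -182.6], [143.0, -177.9], [134.8, -177.0], [135.3, -174.2], [128.7, -173.6], [125.8, -176.9], [120.3, -172.6], [109.9, -173.5], [106.4, -188.8]]
blue z86 [[359, 137], [352, 132], [298, 133], [293, 136], [294, 154], [353, 156], [359, 153]] [[58.3, -24.4], [61.7, -19.5], [60.9, 17.8], [58.9, 21.3], [46.4, 20.9], [45.1, -20.6], [47.2, -24.8]]
yel [[296, 258], [298, 265], [351, 264], [351, 258]] [[-57.0, 25.1], [-64.2, 23.3], [-63.2, -26.4], [-57.0, -26.2]]
```

```bash
python3 -c "
from station import robot
print(robot.sign_off())"
```

```text
the job is handed in; nothing more can be done
None
```

The bracket and battery are packed in the case and the job is handed in at about 26 s; the final measurements fit the limits, the mug and bottle were not approached, and the sign-off returned no verdict.

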